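# Bed a saxophone key on the levelling jig

## Task

Pick the brass low B-flat key off its cork-strip tray and lay its long tube down, without dropping it, in the two raised V saddles of the levelling jig, cup over the cork rest and the tube's cup end about 2 cm short of the red stop, and let go. Then gently push the key along the grooves, without lifting it out, until the tube meets the red stop and the cup lies flat on the cork, and leave it there. Do not disturb the burnishing stick or the leak light.

Things in the scene. Friction and masses are not known exactly. Their poses are not given: they have to be found in the camera images.
- key_mid (a point): Middle of the long tube of the loose brass key, on its axis. Tube 200 mm long, 12 mm diameter, level at the start. x: along the tube to its cup end; y: level, towards the pad cup; z: up. The tube is bare from x -50 to +45 mm: grip it there across its 12 mm; the centre of mass lies near x +15, y +15 mm. Weight about 120 to 200 g.
- key_cup (a point): Centre of the underside of the key's round pad cup (52 mm across, 13 mm thick), at x +70, y +62, z -6 mm from key_mid, same axes: level with the tube's underside. A flat arm 11 mm wide, 4 to 9 mm above the tube axis, joins it to the tube. On the tube's other side is a flat touch plate 34 x 26 mm, centre x -72, y -29 mm, underside 4.5 mm above the axis.
- key_cup_end (a point): Centre of the tube's end face at the cup end (100 mm from key_mid): this is the end that must meet the red stop.
- key_plain_end (a point): Centre of the tube's other end face (100 mm from key_mid), the end to push on.
- tray: Fixed plywood board 220 x 150 x 6 mm with two cork strips across it, 150 mm apart, tops 22 mm above the table. The key lies across them, tube axis 28 mm above the table; between the strips 132 mm are free for fingers. Origin on the table midway between the strips, under the tube (to about 6 mm); x runs from strip to strip.
- jig: Fixed grey levelling jig, base 235 x 125 x 12 mm, carrying two steel V saddles in line, a cork rest and a red stop. Origin on the table beneath where key_mid lies when the key is home; x along the grooves to the stop, y to the cork rest, z up. A tube lying in both saddles has its axis at y 0, 73.5 mm above the table, and slides there with light friction.
- saddle_a (a point): Middle, at lip height, of the saddle next to the stop: jig x +55 to +95 mm. Both saddles: 90 degree V, 20 mm wide at the lips, 10 mm deep, lips 75 mm above the table, 29 mm over all. Axes as the jig's.
- saddle_b (a point): Middle, at lip height, of the saddle away from the stop: jig x -85 to -60 mm. Between the saddles (jig x -60 to +55 mm) there is only a web 32 mm high, so fingers can pass down beside a tube lying in them. Axes as the jig's.
- cork_rest (a point): Middle of the top of the jig's cork rest for the cup: 67.5 mm above the table, jig x +15 to +95, y +44.5 to +80.5 mm. With the tube in both saddles and the cup on this cork the key is level. Axes as the jig's.
- stop: Red stop plate of the jig, 26 mm wide, 12 mm thick, top 96 mm above the table. Origin on the face that the tube meets, on the groove axis, 73.5 mm above the table and 100 mm from the jig's origin; axes as the jig's (x points into the stop, away from the key).
- groove_plain_end (a point): Point on the groove axis of the jig 100 mm behind the jig's origin, 73.5 mm above the table: where the tube's plain end lies when the key is home. Axes as the jig's.
- stick_mid (a point): Centre of a loose boxwood burnishing stick, 180 mm long, 18 mm wide, 12 mm high, lying along its x. Leave alone.
- light_mid (a point): Centre of a loose matte black leak light, 180 mm long, 22 mm wide, 20 mm high, lying along its x. Leave alone.
Things that resemble listed ones, but are neither listed nor needed, are in the scene too. Leave any pink or purple look-alike of the part that bears key_mid alone.

How it is judged:
By the outcome, as a careful person would: the job done as asked, in the order asked, and still so for the second after the job is handed in, with the robot touching nothing.
It also fails if it takes over 48 s, if anything falls off the work surface, if the arm or the gripper's body presses on something with over 40 N, if the wrist force passes 120 N, or if a joint passes its speed limit or range.

## Robot

A 6-joint arm with a two-finger parallel gripper is mounted at the origin on the work surface. World frame = base frame: x ahead of the robot, y to its left, z up, the work surface at z = 0. Lengths are in mm, angles in rad, forces in N, time in s.
With the tool pointing down it reaches from about 275 to 750 mm from the base axis. Payload 10.2 kg.
Tool frame: the origin (TCP) lies at the very end of the fingers, on their centre line; the grasp point (between the pads) lies behind it (ctrl.grasp_offset is the z of the grasp point in the tool frame, in mm); z points along the fingers, y is the direction in which the jaws open and shut (so a half turn about z gives the same grasp; the last joint's range is limited). The gripper opens to 85 mm and grips with 20 to 120 N. Pads are 22 mm wide; open, the fingers measure 114 mm over their backs; the gripper's body (76 mm by 85 mm) begins 54 mm behind the grasp point. The pads swing forward as they close: fully open they stand 13 mm farther back than shut.
Start: joints at [0.947, 0.313, 1.498, -0, 1.331, -0.223], TCP at [204.844, 483.394, 231.294] pointing down, gripper open.
Joint ranges: [-2.94, 2.94], [-0.97, 2.17], [0.19, 2.56], [-1.23, 4.37], [0.02, 3.11], [-2.88, 2.88]. Speed limits (rad/s): [2.39, 2.39, 3.01, 3.14, 3.14, 3.14].

## Interface

Orientations are given as a unit quaternion [w, x, y, z].
In Python, from rig import ctrl, capture, job gives the robot as it stands. The module is installed in compiled form; this text tells all that it offers.
- The arm moves only by the tool move_arm, never from a script. Its argument "series" is a list of rows, each a list of 7 numbers: the turn, a rotation vector about the tool's x, y, z in rad, then the shift along the tool's x, y, z in cm, then the opening, from 0 (shut) to 1 (fully open). A call has 1 to 5 rows; each row is the pose to reach, as a shift and turn from the pose measured when the call began, along the tool's axes at that moment; what a row does not reach only later rows make up. A row lasts 1/12 s, in which the tool goes at most 41.7 mm and 7.16 degrees, less where a joint would pass 70% of its speed; a pose out of reach is approached as far as the arm can. A call with a gripper value outside its range is refused whole. The fingers move at their own pace and stop on an object; "grip_force" is the grip in N (left out, the last holds). Time passes only in rows, so rows that repeat a pose let the fingers close. It gives the time, the measured TCP pose, the force and the opening at its end, in the units of the state.
- ctrl.sense(): the state, without advancing time (a new reading comes with each control period).
- capture(name): name is "side" or "top"; returns a dict with "frame" (480x640x3 uint8, red, green, blue), "mtx" (3x3 intrinsics, pixels), "R" (3x3) and "t" (3): a world point X has camera coordinates R X + t. Camera axes: x right, y down, z forward; pixel columns grow to the right and rows downward; lengths in mm; the calibration is good to about 2 mm. A picture is of the moment at which its call begins. There is no depth.
- job.finish_job(): hands the job in, once; it reports no verdict.
The state is a dict: "time_s": time; "joints": joint angles; "dq": joint speeds; "tau": joint torques, N m; "eef_pos": TCP position; "ee_rot": TCP orientation; "force": force on the tool from outside, world axes, zero at the start; "wrist_torque": the same for the moment, N m; "grip_width": opening from 0.0 (shut) to 1.0 (fully open).
Only numpy, scipy, OpenCV 4.12 (cv2) and the standard library are available. Lean on these libraries where they do the work, as an engineer would, in place of code of your own. Each camera call takes 0.05 s, during which the arm holds its last target.

## Working session

There is one attempt and no reset: what is moved stays moved. The work goes in short steps, Python scripts to look and compute and a tool call to move; the robot and the scene stay as the last step left them, time stands still between calls to the robot, and variables do not carry over. Pictures are saved under pics/ and viewed, and the job is handed in when it is done.

Besides the shell and the picture viewer there is one more tool, called after "Call:" as name([rows], argument=value, ...), one row to a line, values as JSON. move_arm: Moves the arm, as the interface text tells. Its arguments: {"type":"object","properties":{"series":{"type":"array","items":{"type":"array","items":{"type":"number"}}},"grip_force":{"type":"number"}},"required":["series"]}

```bash
mkdir -p pics; python3 - <<'E'
from rig import ctrl, capture
import cv2, numpy as np, pickle
s=ctrl.sense(); print(s, ctrl.grasp_offset)
for n in ("side","top"):
    c=capture(n); cv2.imwrite(f"pics/{n}0.png",c["frame"][:,:,::-1]); pickle.dump(c,open(f"{n}0.pkl","wb"))
    print(n,c["mtx"].tolist(),c["R"].round(4).tolist(),c["t"].tolist(), (-c["R"].T@c["t"]).round(0))
E
```

```text
{'time_s': 0.0, 'joints': array([ 9.46582324e-01,  3.13471938e-01,  1.49847952e+00,  1.13053804e-05,
        1.33098873e+00, -2.23414678e-01]), 'dq': array([ 0.00131146, -0.00049573, -0.00080436,  0.00079099, -0.00091962,
        0.00064578]), 'tau': array([-2.74046848e-03, -4.12269831e+01, -2.59729600e+01, -4.26827546e-04,
        4.26739192e-03,  2.93781852e-05]), 'eef_pos': array([204.68551899, 483.16300019, 230.70787534]), 'ee_rot': array([-2.82085172e-04,  1.99062285e-01,  9.79986608e-01, -6.11900656e-04]), 'force': array([ 0.68649719, -0.23689983, -0.26511282]), 'wrist_torque': array([ 0.05313997, -0.00609881,  0.04292013]), 'grip_width': 1.0011244413486067} -18.700000000000003
side [[440.2767653920872, 0.0, 326.7361190987755], [0.0, 440.2767653920872, 236.80748805556135], [0.0, 0.0, 1.0]] [[0.9974, -0.0682, 0.0215], [-0.0148, -0.4908, -0.8712], [0.07, 0.8686, -0.4905]] [-495.22858270121253, 35.61097037854525, 1086.9299676148667] [ 418. -960.  575.]
top [[486.00344091279396, 0.0, 323.70118885415445], [0.0, 486.00344091279396, 244.71669940558064], [0.0, 0.0, 1.0]] [[0.0299, -0.9996, -0.001], [-0.9927, -0.0296, -0.1169], [0.1168, 0.0045, -0.9931]] [-92.41004913359778, 474.01872932749944, 1245.225883209947] [ 328.  -84. 1292.]
```

View pics/side0.png

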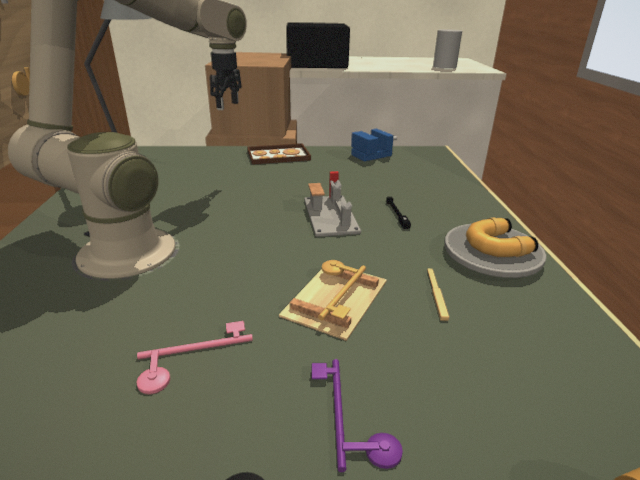

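View pics/top0.png

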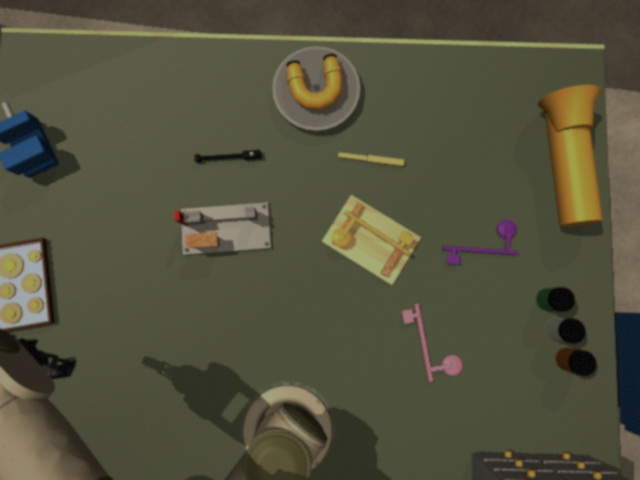

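The side view shows the tray with the key at about (335,295) and the jig at (332,210), with its red stop at the far end. In the top view the tray is at about (372,238) and the jig at (225,228). The stick is at (371,159) and the light at (228,156). Next I'll look at enlarged crops.

```bash
python3 - <<'E'
import cv2
for n,(x,y,w,h) in dict(top=(165,190,270,100),side=(275,165,120,175)).items():
    f=cv2.imread(f"pics/{n}0.png")
    if n=="top":
        for k,(x,y,w,h) in dict(jig=(170,192,110,72),tray=(315,190,112,100)).items():
            c=cv2.resize(f[y:y+h,x:x+w],None,fx=6 if k=="tray" else 7,fy=6 if k=="tray" else 7,interpolation=cv2.INTER_CUBIC); cv2.imwrite(f"pics/top_{k}.png",c)
    else:
        for k,(x,y,w,h) in dict(jig=(295,165,75,75),tray=(275,250,120,90)).items():
            sc=8 if k=="jig" else 6
            c=cv2.resize(f[y:y+h,x:x+w],None,fx=sc,fy=sc,interpolation=cv2.INTER_CUBIC); cv2.imwrite(f"pics/side_{k}.png",c)
E
```

```text
(no output)
```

View pics/top_jig.png

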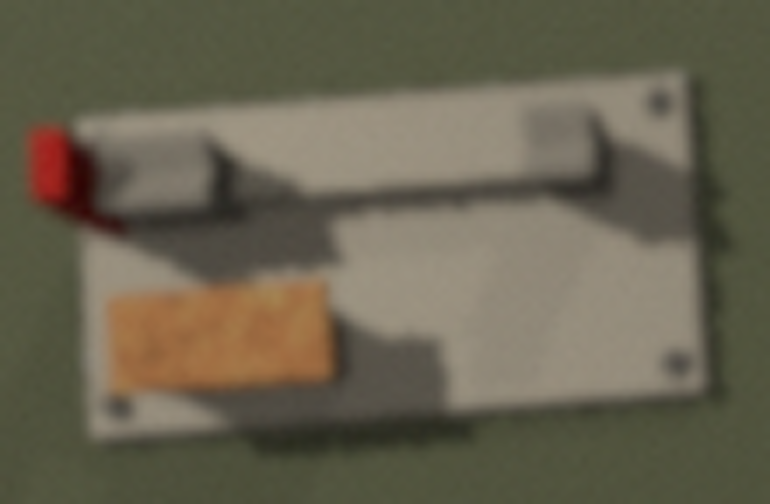

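View pics/top_tray.png

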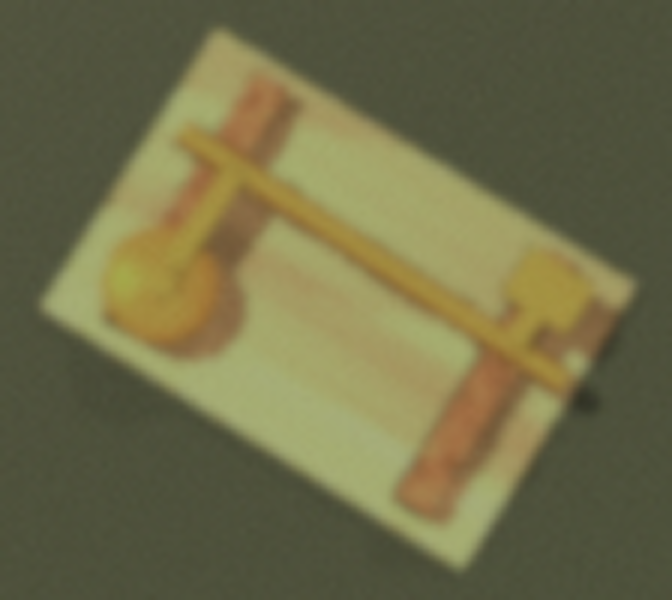

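View pics/side_jig.png

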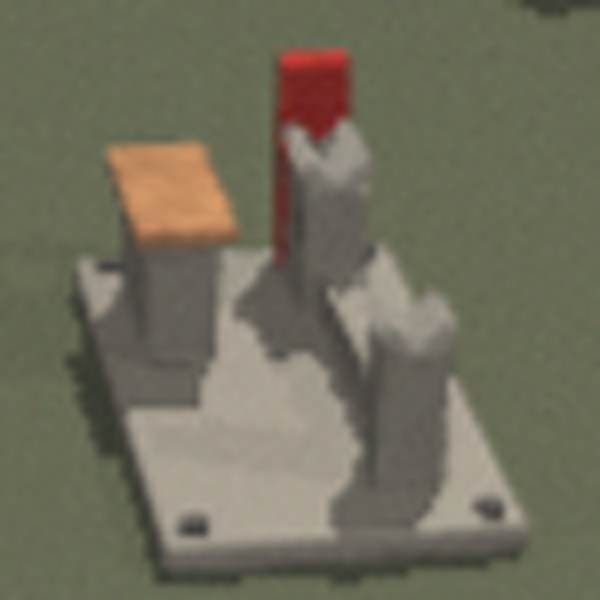

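View pics/side_tray.png

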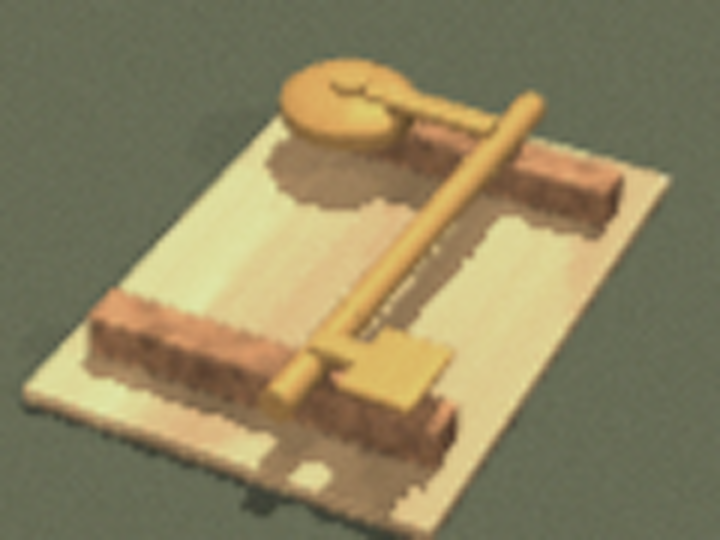

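```bash
cat > h.py <<'E'
import numpy as np, pickle, cv2
from scipy.optimize import least_squares
from scipy.spatial.transform import Rotation as Rn
C={n:pickle.load(open(f"{n}0.pkl","rb")) for n in("top","side")}
def proj(c,X):
    c=C[c] if isinstance(c,str) else c
    X=np.atleast_2d(X); p=X@c["R"].T+c["t"]; q=p@c["mtx"].T; return q[:,:2]/q[:,2:]
def un(u,s,o): return (np.array(u,float)+.5)/s-.5+np.array(o)
def place(p,L):
    L=np.atleast_2d(np.array(L,float)); c,s=np.cos(p[2]),np.sin(p[2])
    return np.c_[p[0]+c*L[:,0]-s*L[:,1],p[1]+s*L[:,0]+c*L[:,1],L[:,2]]
E
python3 - <<'E'
from h import *
T=(7,(170,192));S=(8,(295,165))
jt=[((95,44.5,67.5),(108,297)),((95,80.5,67.5),(112,392)),((15,44.5,67.5),(326,282)),((15,80.5,67.5),(333,378)),
((112,-13,96),(30,130)),((112,13,96),(35,207)),((100,-13,96),(68,128)),((100,13,96),(72,203)),((-85,-14.5,75),(598,110)),((55,-14.5,75),(208,135))]
jb=[((117.5,-62.5,12),(78,120)),((-117.5,-62.5,12),(684,70)),((-117.5,62.5,12),(707,390)),((117.5,62.5,12),(92,437))]
js=[((95,80.5,67.5),(108,148)),((95,44.5,67.5),(203,145)),((15,44.5,67.5),(237,235)),((15,80.5,67.5),(138,243)),((100,13,96),(280,62)),((100,-13,96),(348,60)),((-85,-14.5,75),(455,322))]
jsb=[((-117.5,-62.5,12),(527,530)),((-117.5,62.5,12),(165,555)),((117.5,62.5,12),(78,262))]
def res(p,use):
    r=[]
    for c,l,b,A in(("top",jt,0,T),("top",jb,1,T),("side",js,0,S),("side",jsb,1,S)):
        if c not in use: continue
        for L,u in l:
            L=np.array(L)+(np.r_[p[3:5],0] if b else 0)
            r.append(proj(c,place(p,L))[0]-un(u,*A))
    return np.array(r)
for use in(("top","side"),("top",),("side",)):
    f=least_squares(lambda p:res(p,use).ravel(),[400,200,1.55,0,15],loss="soft_l1",x_scale=[100,100,1,10,10]); print("jig",use,f.x.round(3)); 
    if len(use)==2: print(res(f.x,use).round(1).tolist())
T=(6,(315,190));S=(6,(275,250))
kt=[((100,0,28),(183,130)),((-100,0,28),(570,382)),((70,62,35),(163,287)),((-72,-29,35),(548,290))]
ks=[((100,0,28),(540,100)),((-100,0,28),(280,397)),((70,62,35),(348,98)),((-72,-29,33.5),(392,372))]
def res(p,use):
    return np.array([proj(c,place(p,L))[0]-un(u,*A) for c,l,A in(("top",kt,T),("side",ks,S)) if c in use for L,u in l])
for use in(("top","side"),("top",),("side",)):
    f=least_squares(lambda p:res(p,use).ravel(),[350,-100,1.0],loss="soft_l1",x_scale=[100,100,1]); print("key",use,f.x.round(3));
    if len(use)==2: print(res(f.x,use).round(1).tolist())
E
```

```text
jig ('top', 'side') [543.648 184.301   1.676   2.537  26.146]
[[0.4, -0.2], [0.5, 0.2], [0.7, -0.4], [0.4, -0.1], [0.6, -0.2], [0.3, -0.9], [-0.1, -0.2], [-0.2, -0.7], [-0.7, -2.1], [0.0, -1.6], [-0.0, -1.2], [1.0, -0.5], [0.7, -0.1], [-0.1, -0.1], [-1.3, -0.5], [-1.3, -0.6], [-1.1, -1.2], [-1.2, -1.6], [-0.7, -0.2], [-0.7, -0.3], [-0.4, -0.8], [-0.2, -1.3], [-0.8, -1.5], [-1.2, -1.0]]
jig ('top',) [541.983 184.608   1.672   3.004  25.589]
jig ('side',) [5.45707e+02 1.78514e+02 1.66800e+00 4.78000e-01 2.65020e+01]
key ('top', 'side') [ 515.208 -217.306    1.012]
[[0.2, -0.4], [-0.4, -0.5], [0.2, -1.3], [0.6, -0.6], [-2.0, 0.5], [-1.3, 0.8], [-0.3, -3.0], [0.2, -0.7]]
key ('top',) [ 513.288 -216.93     1.018]
key ('side',) [ 516.942 -218.04     1.005]
```

```bash
cat >> h.py <<'E'
a=np.linspace(0,2*np.pi,40)
def keywires(z=28,dx=0):
    W=[np.c_[x+0*a,6*np.cos(a),6*np.sin(a)+z] for x in(-100,-50,45,100)]
    W+=[np.c_[70+26*np.cos(a),62+26*np.sin(a),0*a+z+h] for h in(-6,7)]
    W+=[np.array([(-89,-42,z+4.5),(-55,-42,z+4.5),(-55,-16,z+4.5),(-89,-16,z+4.5),(-89,-42,z+4.5)])]
    W+=[np.array([(-100,s,z),(100,s,z)]) for s in(-6,6)]
    return [w+np.array([dx,0,0]) for w in W]
def box(x0,x1,y0,y1,z): return np.array([(x0,y0,z),(x1,y0,z),(x1,y1,z),(x0,y1,z),(x0,y0,z)],float)
def jigwires():
    return [box(15,95,44.5,80.5,67.5),box(100,112,-13,13,96),box(55,95,-14.5,14.5,75),box(-85,-60,-14.5,14.5,75),box(-85,-60,-10,10,75),np.array([(-100,0,73.5),(100,0,73.5)])]
def overlay(c,pose_wires,roi,sc,out):
    x,y,w,h=roi; f=cv2.resize(np.ascontiguousarray(c["frame"][y:y+h,x:x+w,::-1]),None,fx=sc,fy=sc,interpolation=cv2.INTER_CUBIC)
    for p,Ws,col in pose_wires:
        for W in Ws:
            q=(proj(c,place(p,W))-np.array([x,y])+.5)*sc-.5
            cv2.polylines(f,[q.round().astype(int).reshape(-1,1,2)],False,col,1,cv2.LINE_AA)
    cv2.imwrite(out,f)
E
python3 - <<'E'
from h import *
k=(515,-217.5,1.012);j=(543.8,182,1.672)
for n,r in(("top",(315,190,112,100)),("side",(275,250,120,90))): overlay(C[n],[(k,keywires(),(255,0,0))],r,6,f"pics/ok_{n}.png")
a1=cv2.imread("pics/ok_top.png");a2=cv2.imread("pics/ok_side.png")
cv2.imwrite("pics/ok.png",cv2.resize(np.hstack([cv2.resize(a1,(600,536)),cv2.resize(a2,(714,536))]),(800,326)))
for n,r in(("top",(170,192,110,72)),("side",(290,165,80,75))): overlay(C[n],[(j,jigwires(),(255,0,0))],r,7,f"pics/oj_{n}.png")
E
```

```text
(no output)
```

View pics/ok_side.png

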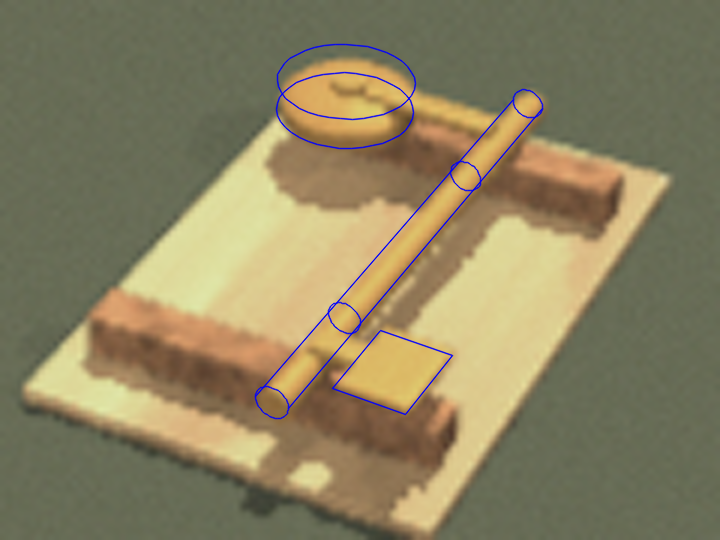

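View pics/ok_top.png

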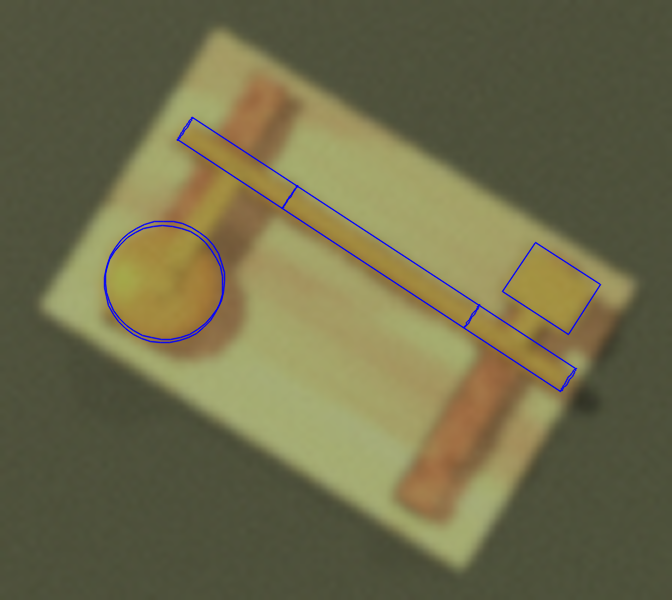

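View pics/oj_top.png

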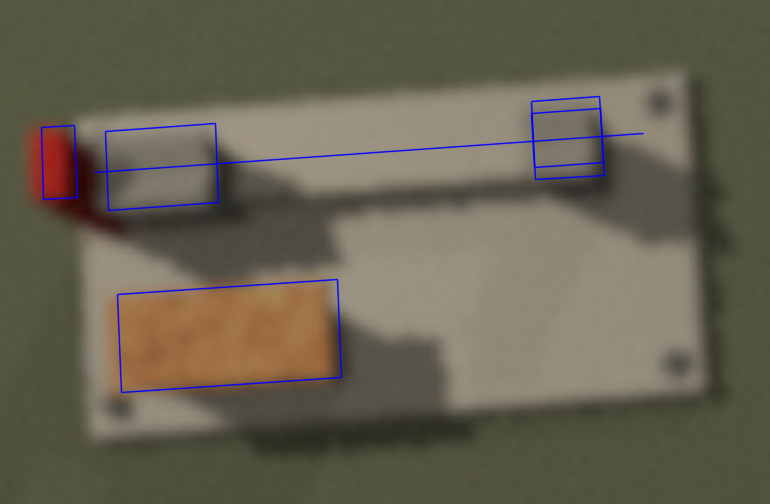

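View pics/oj_side.png

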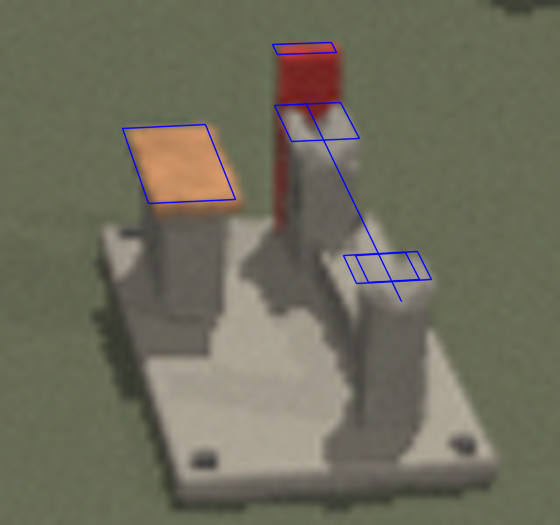

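```bash
cat >> h.py <<'E'
def cmd(target,yaw,tilt=None):
    """row (rotvec, cm) to bring TCP to target, tool pointing down, tool x at yaw"""
    from rig import ctrl
    s=ctrl.sense(); q=s["ee_rot"]; R0=Rn.from_quat([q[1],q[2],q[3],q[0]])
    Rt=Rn.from_matrix(np.array([[np.cos(yaw),np.sin(yaw),0],[np.sin(yaw),-np.cos(yaw),0],[0,0,-1]]))
    rv=(R0.inv()*Rt).as_rotvec(); d=R0.inv().apply(np.array(target)-s["eef_pos"])/10
    print("t",round(s["time_s"],2),"pos",s["eef_pos"].round(1),"F",s["force"].round(1),"grip",round(s["grip_width"],3),"-> row",rv.round(3).tolist(),d.round(2).tolist(),"tool x yaw",np.round(np.arctan2(*R0.as_matrix()[[1,0],0]),3))
KEY=(515,-217.5,1.013); JIG=(543.8,182,1.672)
def kp(p,x,y=0,z=0): return place(p,(x,y,z))[0]
E
python3 -c "
from h import *
cmd(kp(KEY,8,0,110),1.013)"
```

```text
t 0.1 pos [204.7 483.2 230.8] F [ 0.7 -0.2 -0. ] grip 1.004 -> row [-0.001, 0.001, 1.728] [-56.04, -51.61, 12.12] tool x yaw 2.741
```

Call:
move_arm([
  [0, 0, 1.73, -56, -51.6, 6, 0.6],
  [0, 0, 1.73, -56, -51.6, 6, 0.6],
  [0, 0, 1.73, -56, -51.6, 6, 0.6],
  [0, 0, 1.73, -56, -51.6, 6, 0.6],
  [0, 0, 1.73, -56, -51.6, 6, 0.6],
])

```text
time_s: 0.52
eef_pos: [290.5, 292.4, 214.6]
ee_rot: [0.0, 0.493, 0.87, -0.0]
force: [1.5, -0.0, 0.9]
grip_width: 0.603
```

```bash
python3 -c "
from h import *
cmd(kp(KEY,8,0,110),1.013)"
```

```text
t 0.52 pos [290.5 292.4 214.6] F [ 1.5 -0.   0.9] grip 0.603 -> row [-0.0, 0.001, 1.097] [-54.91, -6.22, 10.48] tool x yaw 2.11
```

Call:
move_arm([
  [0, 0, 1.1, -55, -6.2, 6, 0.6],
  [0, 0, 1.1, -55, -6.2, 6, 0.6],
  [0, 0, 1.1, -55, -6.2, 6, 0.6],
  [0, 0, 1.1, -55, -6.2, 6, 0.6],
  [0, 0, 1.1, -55, -6.2, 6, 0.6],
])

```text
time_s: 0.93
eef_pos: [376.3, 103.6, 192.3]
ee_rot: [0.0, 0.737, 0.676, -0.0]
force: [1.1, 1.0, 0.2]
grip_width: 0.6
```

```bash
python3 -c "
from h import *
cmd(kp(KEY,8,0,110),1.013)"
```

```text
t 0.93 pos [376.3 103.6 192.3] F [1.1 1.  0.2] grip 0.6 -> row [0.0, 0.0, 0.472] [-30.08, 16.95, 8.25] tool x yaw 1.485
```

Call:
move_arm([
  [0, 0, 0.472, -30.1, 17, 6, 0.6],
  [0, 0, 0.472, -30.1, 17, 6, 0.6],
  [0, 0, 0.472, -30.1, 17, 6, 0.6],
  [0, 0, 0.472, -30.1, 17, 6, 0.6],
  [0, 0, 0.472, -30.1, 17, 6, 0.6],
])

```text
time_s: 1.35
eef_pos: [461.2, -83.5, 156.5]
ee_rot: [0.0, 0.876, 0.482, -0.0]
force: [1.0, -0.0, -0.1]
grip_width: 0.6
```

```bash
python3 -c "
from h import *
cmd(kp(KEY,8,0,110),1.013)"
```

```text
t 1.35 pos [461.2 -83.5 156.5] F [ 1.  -0.  -0.1] grip 0.6 -> row [-0.0, 0.0, -0.007] [-7.64, 11.71, 4.65] tool x yaw 1.006
```

Call:
move_arm([
  [0, 0, -0.007, -7.6, 11.7, 6, 0.6],
  [0, 0, -0.007, -7.6, 11.7, 6, 0.6],
  [0, 0, -0.007, -7.6, 11.7, 6, 0.6],
  [0, 0, -0.007, -7.6, 11.7, 6, 0.6],
  [0, 0, -0.007, -7.6, 11.7, 6, 0.6],
])

```text
time_s: 1.77
eef_pos: [519.4, -214.0, 93.5]
ee_rot: [-0.001, 0.875, 0.484, -0.001]
force: [-0.1, -1.5, -0.3]
grip_width: 0.601
```

```bash
python3 -c "
from h import *
from rig import capture
cmd(kp(KEY,8,0,12.5),1.013)
for n,r in(('top',(300,170,130,120)),('side',(260,200,140,140))):
    c=capture(n); overlay(c,[],r,5,f'pics/g1_{n}.png')"
```

```text
t 1.77 pos [ 519.4 -214.    93.5] F [-0.1 -1.5 -0.3] grip 0.601 -> row [-0.003, 0.001, -0.003] [0.28, -0.17, 8.1] tool x yaw 1.01
```

View pics/g1_side.png

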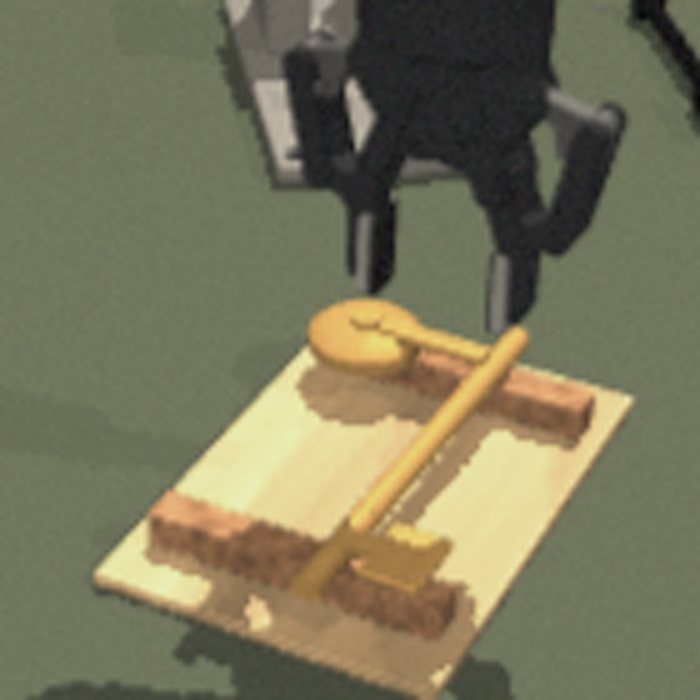

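View pics/g1_top.png

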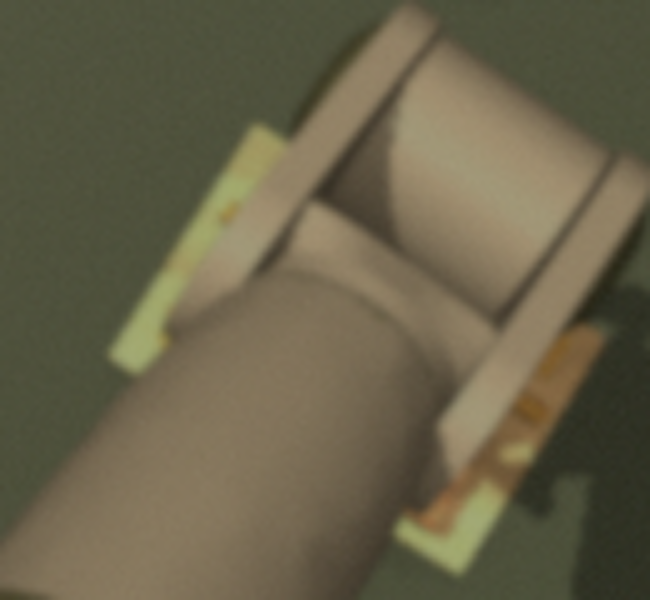

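The side view shows the open finger tips at zoomed (370,288) and (502,328), above the tube. The arm blocks the top view.

```bash
python3 -c "
from h import *
P=np.array([519.4,-214,98]); y=np.array([np.sin(1.01),-np.cos(1.01),0])
for d in(0,29,-29): print(d,((proj('side',P+y*d)-[260,200]+.5)*5-.5).round(0), ((proj('side',kp(KEY,d))-[260,200]+.5)*5-.5).round(0))"
```

```text
0 [[434. 304.]] [[414. 504.]]
29 [[499. 324.]] [[444. 468.]]
-29 [[370. 285.]] [[383. 541.]]
```

```bash
sed -i 's/^KEY=.*/KEY=(516.5,-217.8,1.010); JIG=(545.2,180.5,1.671)/' h.py; python3 -c "
from h import *
cmd(kp(KEY,8,0,12.5),1.010)"
```

```text
t 1.87 pos [ 519.  -210.6   95.6] F [1.1 0.6 0.9] grip 0.605 -> row [-0.002, 0.0, 0.002] [0.06, 0.19, 8.31] tool x yaw 1.012
```

Call:
move_arm([
  [0, 0, 0, 0.06, 0.2, 2, 0.6],
  [0, 0, 0, 0.06, 0.2, 4, 0.6],
  [0, 0, 0, 0.06, 0.2, 6, 0.6],
  [0, 0, 0, 0.06, 0.2, 7.5, 0.6],
  [0, 0, 0, 0.06, 0.2, 8.2, 0.6],
])

```text
time_s: 2.28
eef_pos: [520.0, -209.5, 12.4]
ee_rot: [-0.002, 0.874, 0.485, -0.001]
force: [0.5, 0.3, 0.0]
grip_width: 0.601
```

```bash
python3 -c "
from h import *
from rig import capture
cmd(kp(KEY,8,0,12.5),1.010)
for n,r in(('side',(260,200,140,140)),):
    c=capture(n); overlay(c,[],r,5,f'pics/g2_{n}.png')"
```

```text
t 2.28 pos [ 520.  -209.5   12.4] F [0.5 0.3 0. ] grip 0.601 -> row [-0.004, 0.0, 0.003] [-0.09, 0.15, -0.01] tool x yaw 1.013
```

View pics/g2_side.png

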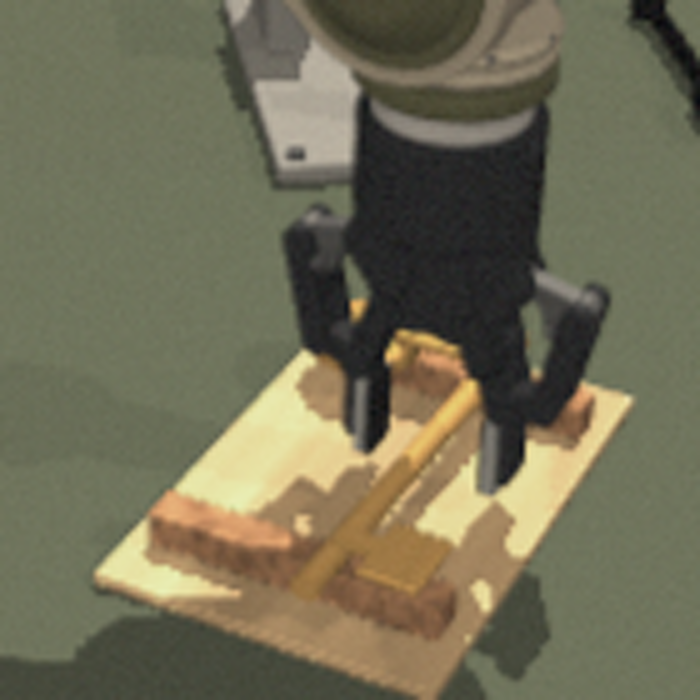

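The fingers straddle the bare tube, with tips at (368,445) and (488,490). Closing.

Call:
move_arm([
  [0, 0, 0, 0, 0.1, 0, 0.4],
  [0, 0, 0, 0, 0.1, 0, 0.25],
  [0, 0, 0, 0, 0.1, 0, 0.15],
  [0, 0, 0, 0, 0.1, 0, 0.05],
  [0, 0, 0, 0, 0.1, 0, 0.05],
], grip_force=60)

```text
time_s: 2.75
eef_pos: [521.2, -210.2, 13.2]
ee_rot: [-0.002, 0.874, 0.485, -0.001]
force: [-0.6, 2.6, 7.0]
grip_width: 0.112
```

Call:
move_arm([
  [0, 0, 0, 0, 0, 0, 0],
  [0, 0, 0, 0, 0, 0, 0],
  [0, 0, 0, 0, 0, 0, 0],
])

```text
time_s: 3.0
eef_pos: [521.4, -210.3, 13.3]
ee_rot: [-0.001, 0.874, 0.485, -0.001]
force: [1.1, 0.0, 0.1]
grip_width: 0.11
```

```bash
python3 -c "
from h import *
cmd(kp(KEY,8,0,12.5),1.010)"
```

```text
t 3.0 pos [ 521.4 -210.3   13.3] F [1.1 0.  0.1] grip 0.11 -> row [-0.003, -0.0, 0.003] [-0.09, -0.01, 0.08] tool x yaw 1.013
```

Call:
move_arm([
  [0, 0, 0, 0, 0, -0.5, 0],
  [0, 0, 0, 0, 0, -1.5, 0],
  [0, 0, 0, 0, 0, -3, 0],
  [0, 0, 0, 0, 0, -5, 0],
  [0, 0, 0, 0, 0, -7, 0],
])

```text
time_s: 3.42
eef_pos: [521.4, -210.4, 84.7]
ee_rot: [-0.001, 0.874, 0.485, -0.001]
force: [0.6, -1.1, -1.2]
grip_width: 0.114
```

Call:
move_arm([
  [0, 0, 0, 0, 0, -2, 0],
  [0, 0, 0, 0, 0, -4, 0],
  [0, 0, 0, 0, 0, -6, 0],
  [0, 0, 0, 0, 0, -6.5, 0],
  [0, 0, 0, 0, 0, -6.5, 0],
])

```text
time_s: 3.83
eef_pos: [522.0, -210.8, 151.3]
ee_rot: [-0.0, 0.874, 0.485, -0.0]
force: [0.3, 0.2, -2.2]
grip_width: 0.114
```

```bash
python3 -c "
from h import *
from rig import capture
cmd(kp(JIG,-12,0,150),1.671)
for n,r in(('side',(260,180,160,140)),('top',(300,150,140,120))):
    c=capture(n); overlay(c,[],r,5,f'pics/g3_{n}.png'); pickle.dump(c,open(f'g3_{n}.pkl','wb'))"
```

```text
t 3.83 pos [ 522.  -210.8  151.3] F [ 0.3  0.2 -2.2] grip 0.114 -> row [-0.0, 0.0, -0.658] [33.48, -18.0, 0.13] tool x yaw 1.013
```

View pics/g3_side.png

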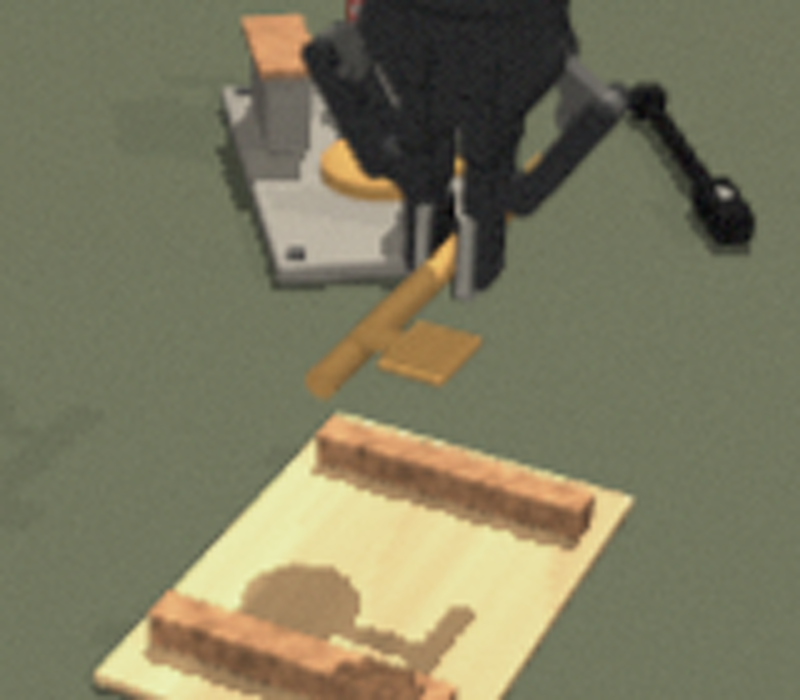

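View pics/g3_top.png

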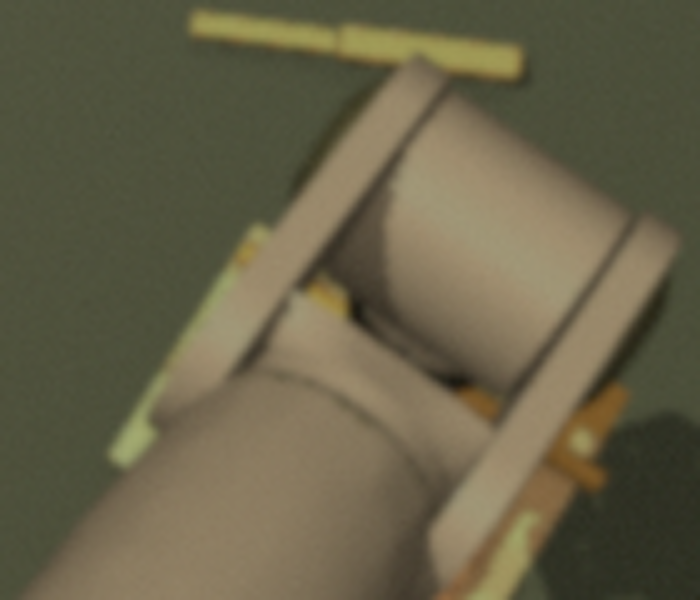

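The key is held. In the side view its plain end is at (320,385) and its cup at (345,165). The tray is clear. I'll check the in-hand pose against a model overlay.

```bash
python3 - <<'E'
from h import *
from scipy.spatial.transform import Rotation as Rn
c=pickle.load(open('g3_side.pkl','rb'))
for gx in (8,):
    T=np.array([522,-210.8]); k=(T[0]-gx*np.cos(1.013),T[1]-gx*np.sin(1.013),1.013)
    overlay(c,[(k,keywires(166),(255,0,0))],(260,180,160,140),5,"pics/g3o.png")
E
```

```text
(no output)
```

View pics/g3o.png

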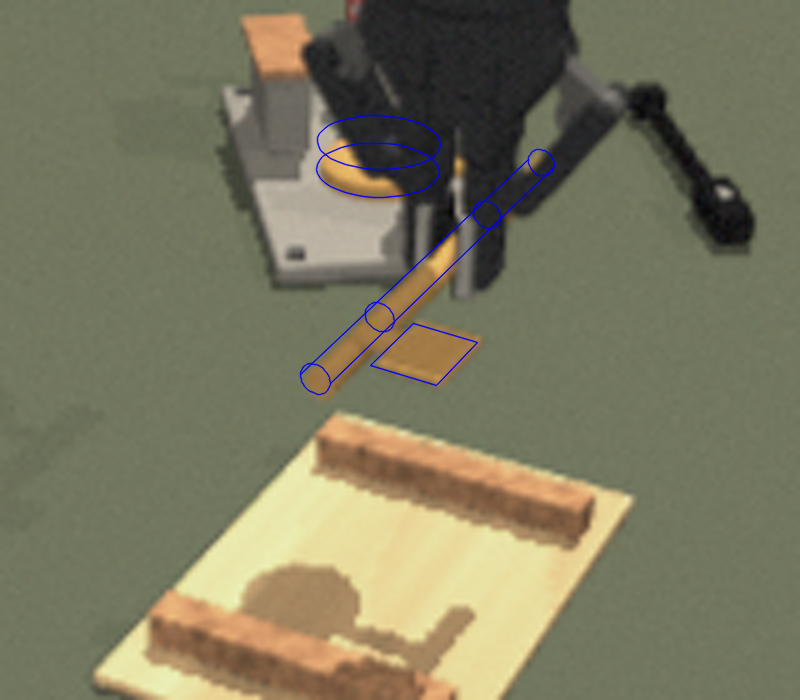

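Call:
move_arm([
  [0, 0, -0.04, 2, -1.1, 0, 0],
  [0, 0, -0.09, 4.5, -2.4, 0, 0],
  [0, 0, -0.14, 7, -3.8, 0, 0],
  [0, 0, -0.19, 9.5, -5.1, 0, 0],
  [0, 0, -0.24, 12, -6.4, 0, 0],
])

```text
time_s: 4.35
eef_pos: [529.5, -73.1, 147.7]
ee_rot: [-0.003, 0.809, 0.587, -0.002]
force: [0.5, -0.1, -1.7]
grip_width: 0.113
```

```bash
python3 -c "
from h import *
cmd(kp(JIG,-12,0,150),1.671)"
```

```text
t 4.35 pos [529.5 -73.1 147.7] F [ 0.5 -0.1 -1.7] grip 0.113 -> row [-0.007, -0.003, -0.416] [23.49, -5.89, -0.16] tool x yaw 1.255
```

Call:
move_arm([
  [0, 0, -0.06, 3, -0.8, -0.2, 0],
  [0, 0, -0.12, 6, -1.5, -0.2, 0],
  [0, 0, -0.18, 9, -2.3, -0.2, 0],
  [0, 0, -0.24, 12, -3, -0.2, 0],
  [0, 0, -0.3, 15, -3.8, -0.2, 0],
])

```text
time_s: 4.77
eef_pos: [539.3, 82.8, 148.7]
ee_rot: [-0.004, 0.712, 0.703, -0.002]
force: [1.7, 0.3, -2.4]
grip_width: 0.11
```

```bash
python3 -c "
from h import *
cmd(kp(JIG,-12,0,150),1.671)"
```

```text
t 4.77 pos [539.3  82.8 148.7] F [ 1.7  0.3 -2.4] grip 0.11 -> row [-0.009, -0.004, -0.113] [8.58, 0.61, -0.11] tool x yaw 1.558
```

Call:
move_arm([
  [-0.004, -0.002, -0.04, 3, 0.2, -0.1, 0],
  [-0.009, -0.004, -0.08, 5.5, 0.4, -0.1, 0],
  [-0.009, -0.004, -0.113, 7.5, 0.5, -0.1, 0],
  [-0.009, -0.004, -0.113, 8.4, 0.6, -0.1, 0],
  [-0.009, -0.004, -0.113, 8.6, 0.6, -0.1, 0],
])

```text
time_s: 5.18
eef_pos: [545.8, 169.9, 148.7]
ee_rot: [-0.001, 0.67, 0.742, -0.001]
force: [0.0, -0.1, -1.0]
grip_width: 0.119
```

```bash
python3 -c "
from h import *
from rig import capture
cmd(kp(JIG,-12,0,85),1.671)
for n,r in(('side',(285,130,110,110)),('top',(160,170,130,110))):
    c=capture(n); overlay(c,[],r,6,f'pics/g4_{n}.png'); pickle.dump(c,open(f'g4_{n}.pkl','wb'))"
```

```text
t 5.18 pos [545.8 169.9 148.7] F [ 0.  -0.1 -1. ] grip 0.119 -> row [-0.002, -0.0, 0.001] [-0.13, 0.06, 6.37] tool x yaw 1.672
```

View pics/g4_side.png

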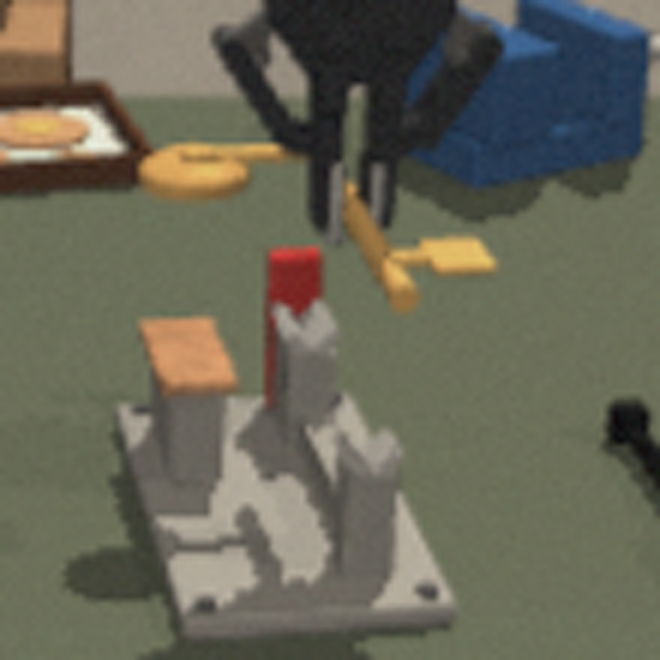

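View pics/g4_top.png

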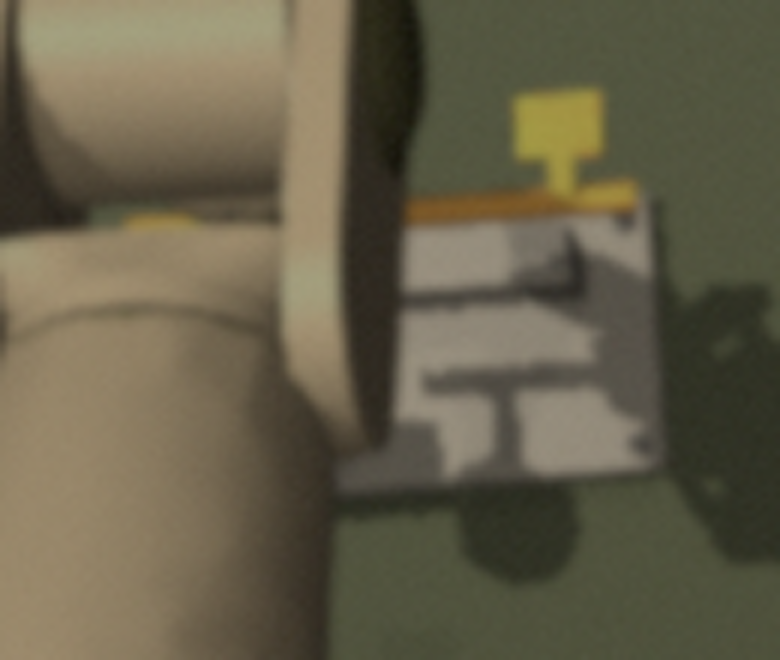

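In the side view the key is above the jig, plain end at (403,297). In the top view that end is at (637,195). I'll overlay the models to get the relative error.

```bash
python3 - <<'E'
from h import *
T=np.array([545.8,169.9]);gx=8;yw=1.672;k=(T[0]-gx*np.cos(yw),T[1]-gx*np.sin(yw),yw)
for n,r in(('side',(285,130,110,110)),('top',(160,170,130,110))):
    c=pickle.load(open(f'g4_{n}.pkl','rb'))
    overlay(c,[(k,keywires(163.4),(255,0,0)),(JIG,jigwires(),(0,255,0))],r,6,f"pics/g4o_{n}.png")
E
```

```text
(no output)
```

View pics/g4o_side.png

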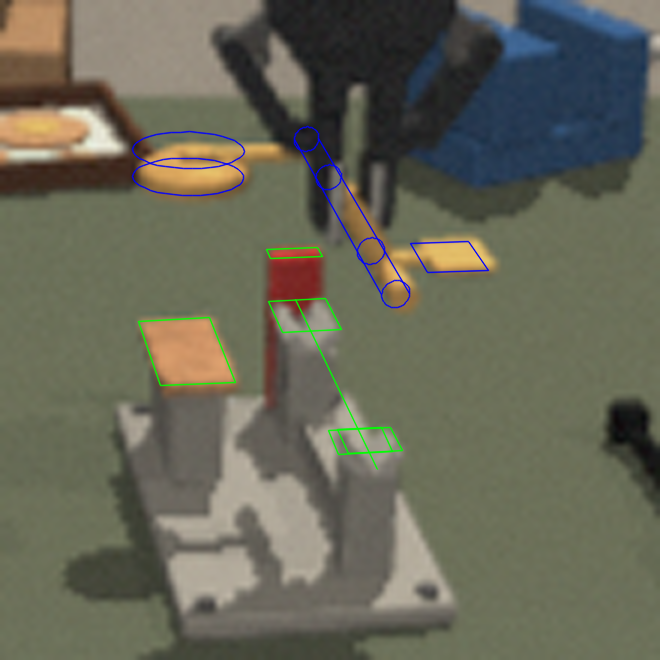

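View pics/g4o_top.png

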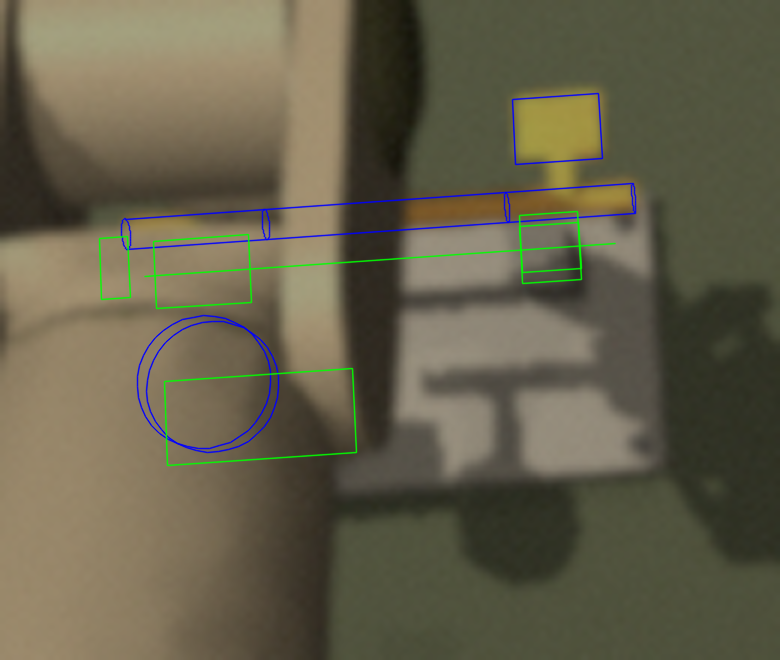

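```bash
sed -i 's/JIG=.*/JIG=(542.5,183.5,1.672)/' h.py; python3 -c "
from h import *
cmd(kp(JIG,-12,0,90),1.672)"
```

```text
t 5.28 pos [546.1 168.2 149.1] F [-0.2 -0.1 -2.2] grip 0.116 -> row [-0.001, 0.0, -0.002] [0.36, -0.2, 5.91] tool x yaw 1.67
```

Call:
move_arm([
  [0, 0, 0, 0.2, -0.1, 1.5, 0],
  [0, 0, 0, 0.35, -0.2, 3, 0],
  [0, 0, 0, 0.35, -0.2, 4.5, 0],
  [0, 0, 0, 0.35, -0.2, 5.6, 0],
  [0, 0, 0, 0.35, -0.2, 5.9, 0],
])

```text
time_s: 5.7
eef_pos: [543.0, 170.2, 88.2]
ee_rot: [-0.001, 0.672, 0.741, -0.002]
force: [-0.0, -0.5, -2.0]
grip_width: 0.116
```

```bash
python3 - <<'E'
from h import *
from rig import capture,ctrl
cmd(kp(JIG,-12,0,62),1.672)
T=ctrl.sense()["eef_pos"];gx=8;yw=1.672;k=(T[0]-gx*np.cos(yw),T[1]-gx*np.sin(yw),yw)
for n,r in(('side',(285,150,95,85)),('top',(200,190,85,70))):
    c=capture(n); pickle.dump(c,open(f'g5_{n}.pkl','wb'))
    overlay(c,[],r,8,f'pics/g5_{n}.png')
    overlay(c,[(k,keywires(T[2]+14.7),(255,0,0)),(JIG,jigwires(),(0,255,0))],r,8,f"pics/g5o_{n}.png")
E
```

```text
t 5.7 pos [543.  170.2  88.2] F [-0.  -0.5 -2. ] grip 0.116 -> row [-0.004, 0.0, -0.003] [0.13, 0.1, 2.62] tool x yaw 1.669
```

View pics/g5_side.png

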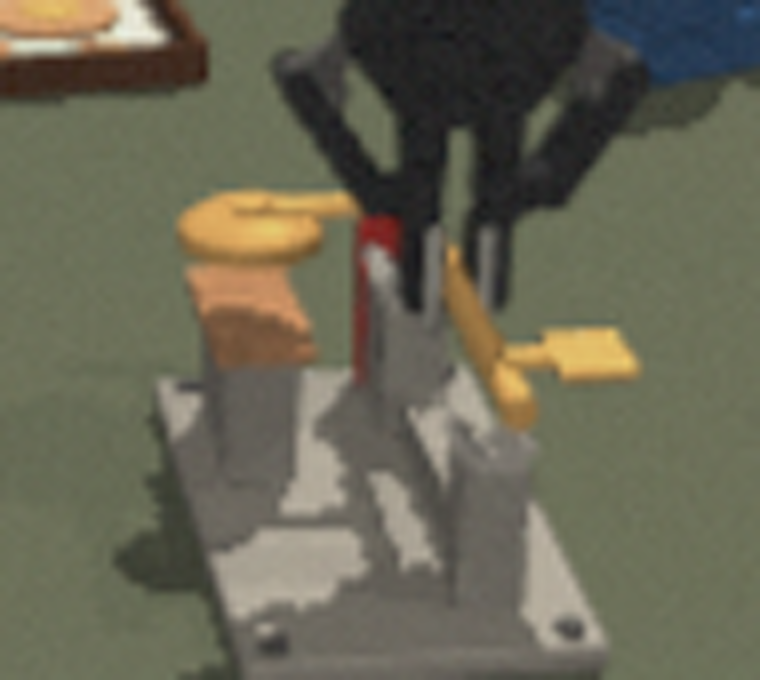

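View pics/g5o_side.png

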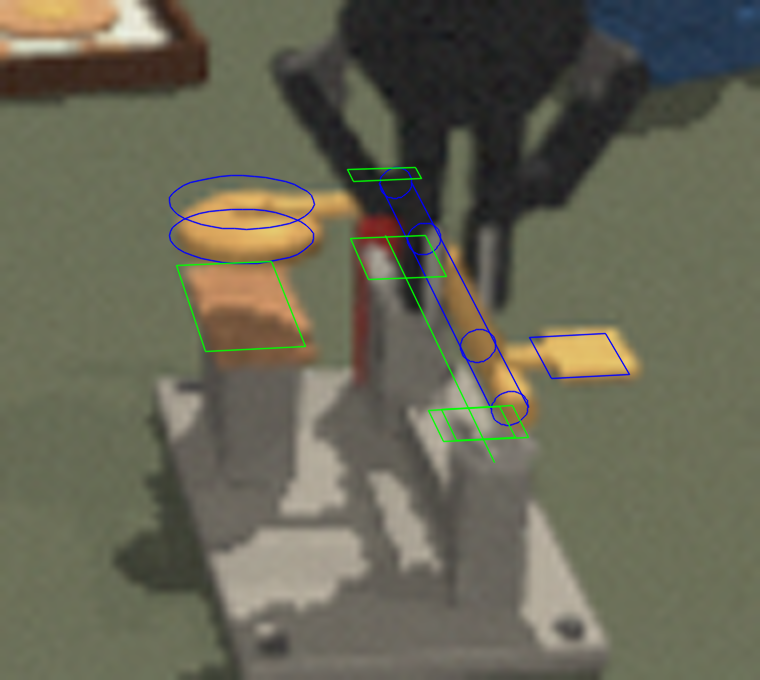

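View pics/g5o_top.png

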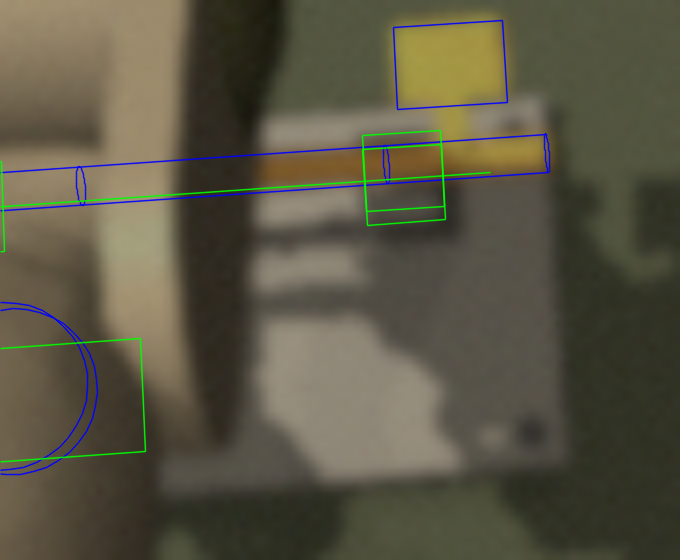

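Relative to the jig, the key is aligned sideways within about 1 mm in the side view: both sit about +10 zoomed px from their models. Lowering in stages.

Call:
move_arm([
  [0, 0, 0, 0.1, 0.1, 0.6, 0],
  [0, 0, 0, 0.1, 0.1, 1.2, 0],
  [0, 0, 0, 0.1, 0.1, 1.8, 0],
  [0, 0, 0, 0.1, 0.1, 2.3, 0],
  [0, 0, 0, 0.1, 0.1, 2.6, 0],
])

```text
time_s: 6.22
eef_pos: [544.2, 171.8, 63.0]
ee_rot: [-0.001, 0.671, 0.741, -0.001]
force: [0.3, -0.4, -2.0]
grip_width: 0.114
```

Call:
move_arm([
  [0, 0, 0, 0, 0, 0, 0],
  [0, 0, 0, 0, 0, 0, 0],
])

```text
time_s: 6.38
eef_pos: [544.1, 171.8, 62.8]
ee_rot: [-0.001, 0.671, 0.741, -0.001]
force: [0.3, 0.0, -1.9]
grip_width: 0.112
```

```bash
python3 - <<'E'
from h import *
from rig import capture,ctrl
cmd(kp(JIG,-12,0,58.8),1.672)
T=ctrl.sense()["eef_pos"];gx=8;yw=1.672;k=(T[0]-gx*np.cos(yw),T[1]-gx*np.sin(yw),yw)
for n,r in(('side',(285,150,95,85)),('top',(200,190,85,70))):
    c=capture(n); pickle.dump(c,open(f'g6_{n}.pkl','wb'))
    overlay(c,[],r,8,f'pics/g6_{n}.png')
E
```

```text
t 6.38 pos [544.1 171.8  62.8] F [ 0.3  0.  -1.9] grip 0.112 -> row [-0.004, 0.0, -0.003] [-0.02, -0.04, 0.4] tool x yaw 1.669
```

View pics/g6_side.png

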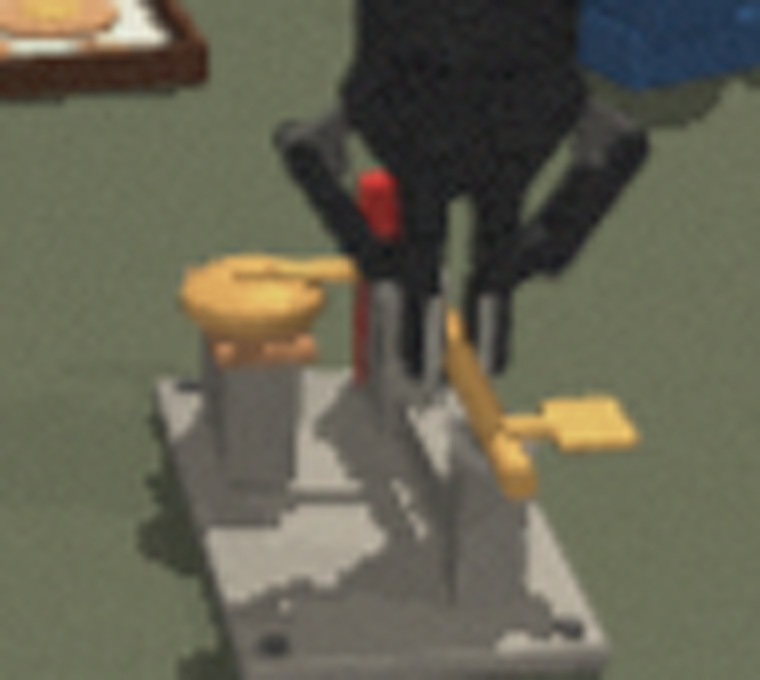

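View pics/g6_top.png

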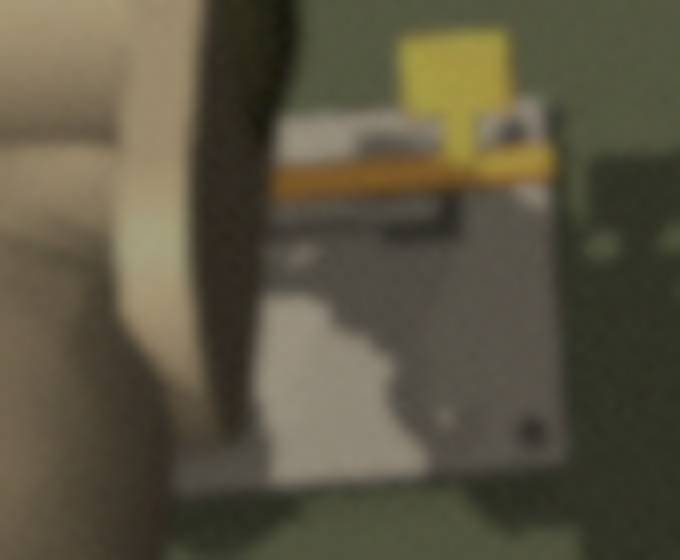

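The tube sits over saddle b and the cup over the cork. Lowering slowly to contact.

Call:
move_arm([
  [0, 0, 0, 0, -0.05, 0.1, 0],
  [0, 0, 0, 0, -0.07, 0.2, 0],
  [0, 0, 0, 0, -0.07, 0.3, 0],
])

```text
time_s: 6.73
eef_pos: [543.7, 171.8, 60.3]
ee_rot: [-0.001, 0.671, 0.741, -0.001]
force: [-0.2, -0.4, -0.8]
grip_width: 0.113
```

```bash
python3 - <<'E'
from h import *
cmd(kp(JIG,-12,0,58.8),1.672)
from rig import ctrl; print(ctrl.sense()["wrist_torque"])
E
```

```text
t 6.73 pos [543.7 171.8  60.3] F [-0.2 -0.4 -0.8] grip 0.113 -> row [-0.002, 0.0, -0.003] [-0.02, -0.0, 0.15] tool x yaw 1.669
[-0.01198247 -0.08760225  0.02399624]
```

Call:
move_arm([
  [0, 0, 0, 0, 0, 0.05, 0],
  [0, 0, 0, 0, 0, 0.1, 0],
  [0, 0, 0, 0, 0, 0.1, 0],
])

```text
time_s: 6.98
eef_pos: [544.2, 171.8, 59.8]
ee_rot: [-0.0, 0.671, 0.741, -0.0]
force: [1.0, 0.9, 2.8]
grip_width: 0.112
```

```bash
python3 - <<'E'
from h import *
cmd(kp(JIG,-12,0,58.8),1.672)
from rig import ctrl; print(ctrl.sense()["wrist_torque"])
E
```

```text
t 6.98 pos [544.2 171.8  59.8] F [1.  0.9 2.8] grip 0.112 -> row [-0.001, 0.0, -0.003] [-0.02, -0.05, 0.1] tool x yaw 1.669
[ 0.00764969 -0.20737943  0.03824896]
```

Call:
move_arm([
  [0, 0, 0, 0, 0, 0.08, 0],
  [0, 0, 0, 0, 0, 0.08, 0],
])

```text
time_s: 7.15
eef_pos: [544.6, 171.9, 59.4]
ee_rot: [0.0, 0.671, 0.741, -0.0]
force: [0.5, 0.2, 4.3]
grip_width: 0.116
```

```bash
python3 - <<'E'
from h import *
from rig import ctrl,capture
cmd(kp(JIG,-12,0,58.8),1.672)
print(ctrl.sense()["wrist_torque"])
for n,r in(('side',(285,150,95,85)),('top',(200,190,85,70))):
    c=capture(n); overlay(c,[],r,8,f'pics/g7_{n}.png')
E
```

```text
t 7.15 pos [544.6 171.9  59.4] F [0.5 0.2 4.3] grip 0.116 -> row [0.0, 0.0, -0.003] [-0.02, -0.09, 0.06] tool x yaw 1.669
[ 0.01331971 -0.20023021  0.03922383]
```

View pics/g7_side.png

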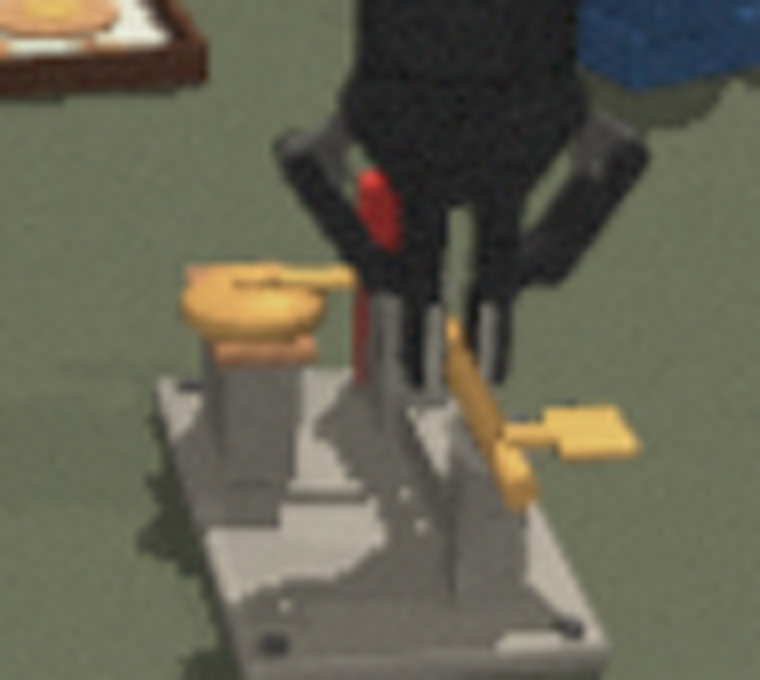

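Call:
move_arm([
  [0, 0, 0, 0, 0.05, 0.08, 0],
  [0, 0, 0, 0, 0.05, 0.1, 0],
])

```text
time_s: 7.42
eef_pos: [545.2, 172.0, 58.7]
ee_rot: [0.0, 0.671, 0.741, 0.0]
force: [-0.6, 0.1, 8.1]
grip_width: 0.116
```

Call:
move_arm([
  [0, 0, 0, 0, 0.03, 0.08, 0],
  [0, 0, 0, 0, 0.03, 0.08, 0],
])

```text
time_s: 7.58
eef_pos: [545.3, 172.0, 58.6]
ee_rot: [0.0, 0.671, 0.741, -0.0]
force: [-4.1, -0.5, 12.7]
grip_width: 0.117
```

Seated: z is 58.6 against 58.8 expected, and it now feels stiff. Relieving the load and releasing.

Call:
move_arm([
  [0, 0, 0, 0, -0.02, -0.02, 0.1],
  [0, 0, 0, 0, -0.02, -0.02, 0.2],
  [0, 0, 0, 0, -0.02, -0.02, 0.3],
  [0, 0, 0, 0, -0.02, -0.02, 0.45],
  [0, 0, 0, 0, -0.02, -0.02, 0.45],
], grip_force=20)

```text
time_s: 8.0
eef_pos: [544.8, 171.9, 58.4]
ee_rot: [-0.0, 0.671, 0.741, -0.001]
force: [-1.0, 0.2, -0.0]
grip_width: 0.451
```

```bash
python3 - <<'E'
from h import *
from rig import ctrl,capture
cmd(kp(JIG,-12,0,58.8),1.672)
for n,r in(('side',(285,150,95,85)),('top',(200,190,85,70))):
    c=capture(n); overlay(c,[],r,8,f'pics/g8_{n}.png')
E
```

```text
t 8.0 pos [544.8 171.9  58.4] F [-1.   0.2 -0. ] grip 0.451 -> row [-0.001, 0.001, -0.002] [-0.03, -0.11, -0.04] tool x yaw 1.67
```

View pics/g8_side.png

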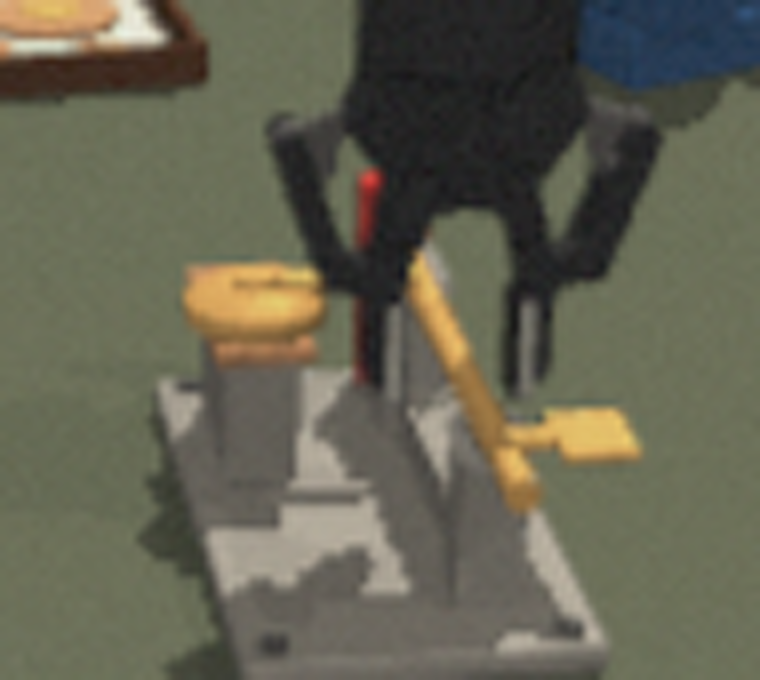

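Released. The key rests in both saddles with the cup on the cork. Retracting straight up.

Call:
move_arm([
  [0, 0, 0, 0, 0, -1, 0.45],
  [0, 0, 0, 0, 0, -3, 0.45],
  [0, 0, 0, 0, 0, -6, 0.45],
  [0, 0, 0, 0, 0, -9, 0.45],
  [0, 0, 0, 0, 0, -10, 0.45],
])

```text
time_s: 8.52
eef_pos: [546.5, 172.2, 163.7]
ee_rot: [0.002, 0.671, 0.741, 0.002]
force: [-1.0, 0.9, -0.1]
grip_width: 0.449
```

```bash
sed -i 's/JIG=.*/JIG=(543.8,183.5,1.672)/' h.py; python3 - <<'E'
from h import *
cmd(kp(JIG,-160,0,140),1.672)
E
```

```text
t 8.52 pos [546.5 172.2 163.7] F [-1.   0.9 -0.1] grip 0.449 -> row [0.006, 0.001, -0.002] [-14.85, -0.14, 2.38] tool x yaw 1.67
```

Call:
move_arm([
  [0, 0, 0, -3, 0, 0, 0],
  [0, 0, 0, -6, 0, 0, 0],
  [0, 0, 0, -10, -0.1, 0.5, 0],
  [0, 0, 0, -13, -0.1, 1, 0],
  [0, 0, 0, -14.8, -0.1, 1.5, 0],
])

```text
time_s: 8.93
eef_pos: [560.3, 22.0, 149.0]
ee_rot: [0.003, 0.672, 0.741, 0.002]
force: [0.1, 0.2, 0.1]
grip_width: 0.002
```

```bash
python3 - <<'E'
from h import *
from rig import ctrl,capture
cmd(kp(JIG,-155,0,62),1.672)
k=kp(JIG,-20); k=(k[0],k[1],1.672)
for n,r in(('side',(285,150,95,85)),('top',(160,185,130,80))):
    c=capture(n); pickle.dump(c,open(f'g9_{n}.pkl','wb'));sc=8 if n=='side' else 6
    overlay(c,[],r,sc,f'pics/g9_{n}.png')
    overlay(c,[(k,keywires(73.5),(255,0,0)),(JIG,jigwires(),(0,255,0))],r,sc,f"pics/g9o_{n}.png")
E
```

```text
t 8.93 pos [560.3  22.  149. ] F [0.1 0.2 0.1] grip 0.002 -> row [0.007, 0.001, -0.004] [0.75, -0.07, 8.7] tool x yaw 1.668
```

View pics/g9_side.png

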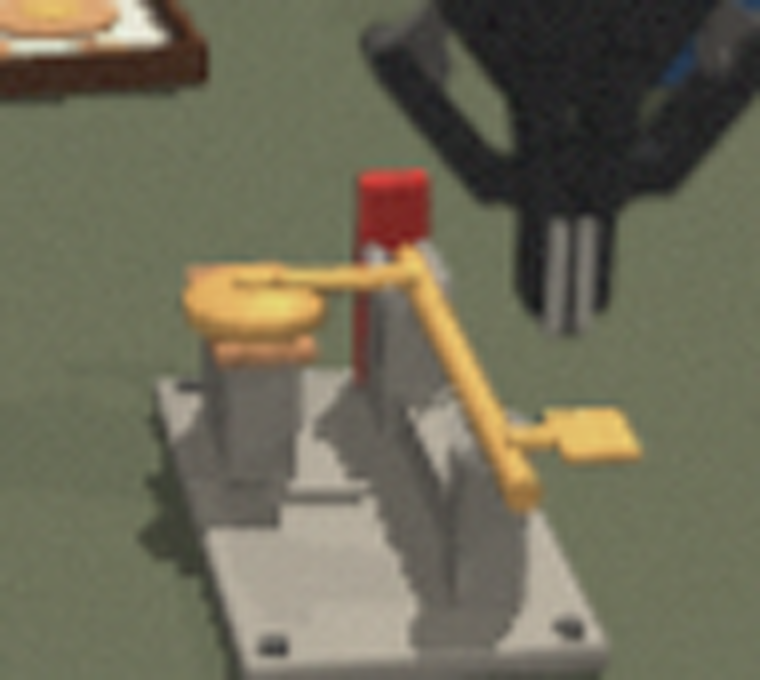

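View pics/g9_top.png

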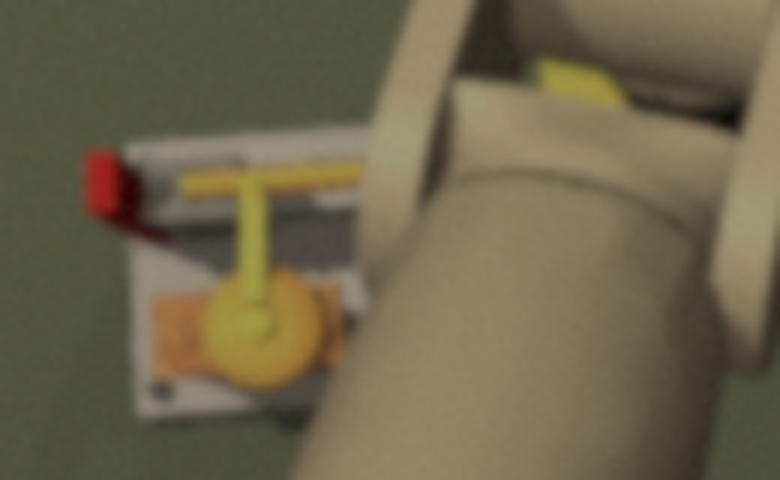

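View pics/g9o_top.png

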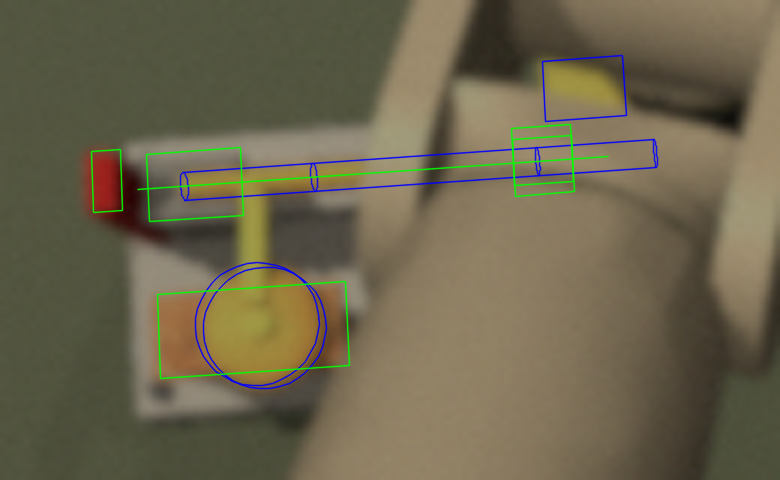

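In the top view the tube's cup end is at (181,185) and the stop face at about (120,185), a gap of roughly 21 mm as asked. The side view shows the cup on the cork. Next I go down behind the plain end with the fingers shut.

Call:
move_arm([
  [0.007, 0, -0.004, 0.4, -0.05, 2.5, 0],
  [0.007, 0, -0.004, 0.7, -0.07, 5, 0],
  [0.007, 0, -0.004, 0.7, -0.07, 7.5, 0],
  [0.007, 0, -0.004, 0.7, -0.07, 8.6, 0],
  [0.007, 0, -0.004, 0.7, -0.07, 8.7, 0],
], grip_force=40)

```text
time_s: 9.45
eef_pos: [558.0, 30.2, 59.5]
ee_rot: [-0.002, 0.671, 0.742, -0.002]
force: [0.4, -0.8, 0.1]
grip_width: 0.002
```

```bash
python3 - <<'E'
from h import *
from rig import ctrl,capture
cmd(kp(JIG,-140,0,61),1.672)
for n,r in(('side',(300,160,95,85)),):
    c=capture(n); overlay(c,[],r,8,f'pics/g10_{n}.png')
E
```

```text
t 9.45 pos [558.   30.2  59.5] F [ 0.4 -0.8  0.1] grip 0.002 -> row [-0.006, -0.001, -0.001] [1.39, 0.14, -0.15] tool x yaw 1.671
```

View pics/g10_side.png

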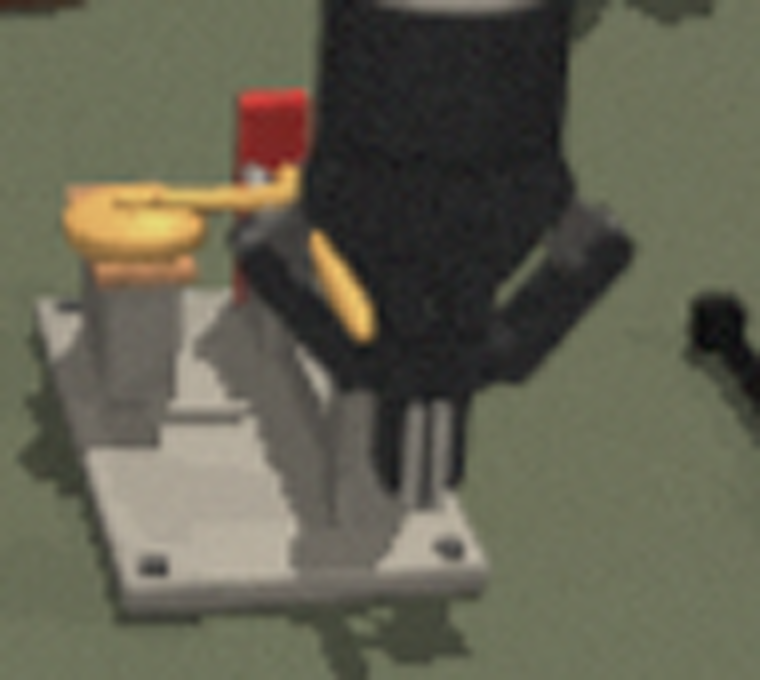

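Call:
move_arm([
  [0, 0, 0, 0.3, 0.1, -0.1, 0],
  [0, 0, 0, 0.6, 0.14, -0.15, 0],
  [0, 0, 0, 0.9, 0.14, -0.15, 0],
  [0, 0, 0, 1.2, 0.14, -0.15, 0],
  [0, 0, 0, 1.4, 0.14, -0.15, 0],
])

```text
time_s: 9.92
eef_pos: [559.0, 44.5, 63.1]
ee_rot: [-0.001, 0.671, 0.742, -0.001]
force: [0.4, -0.3, 0.3]
grip_width: -0.005
```

```bash
python3 - <<'E'
from h import *
cmd(kp(JIG,-125,0,61),1.672)
E
```

```text
t 9.92 pos [559.   44.5  63.1] F [ 0.4 -0.3  0.3] grip -0.005 -> row [-0.003, 0.0, -0.001] [1.48, -0.11, 0.21] tool x yaw 1.671
```

Call:
move_arm([
  [0, 0, 0, 0.15, -0.03, 0.1, 0],
  [0, 0, 0, 0.3, -0.06, 0.2, 0],
  [0, 0, 0, 0.45, -0.08, 0.2, 0],
  [0, 0, 0, 0.6, -0.1, 0.2, 0],
  [0, 0, 0, 0.75, -0.1, 0.2, 0],
])

```text
time_s: 10.33
eef_pos: [557.2, 51.9, 61.0]
ee_rot: [-0.001, 0.671, 0.742, -0.001]
force: [-1.1, -1.4, 0.7]
grip_width: -0.0
```

```bash
python3 - <<'E'
from h import *
cmd(kp(JIG,-125,0,61),1.672)
E
```

```text
t 10.33 pos [557.2  51.9  61. ] F [-1.1 -1.4  0.7] grip -0.0 -> row [-0.003, 0.0, -0.001] [0.73, -0.0, 0.0] tool x yaw 1.671
```

Call:
move_arm([
  [0, 0, 0, 0.12, 0, 0, 0],
  [0, 0, 0, 0.24, 0, 0, 0],
  [0, 0, 0, 0.36, 0, 0, 0],
  [0, 0, 0, 0.48, 0, 0, 0],
  [0, 0, 0, 0.6, 0, 0, 0],
])

```text
time_s: 10.75
eef_pos: [556.6, 57.9, 61.0]
ee_rot: [-0.001, 0.671, 0.742, -0.001]
force: [-0.2, -1.7, 0.9]
grip_width: 0.003
```

```bash
python3 - <<'E'
from h import *
from rig import ctrl,capture
cmd(kp(JIG,-115,0,61),1.672)
for n,r in(('side',(285,150,95,85)),('top',(160,185,130,80))):
    c=capture(n); sc=8 if n=='side' else 6
    overlay(c,[],r,sc,f'pics/g11_{n}.png')
E
```

```text
t 10.75 pos [556.6  57.9  61. ] F [-0.2 -1.7  0.9] grip 0.003 -> row [-0.003, 0.0, -0.001] [1.13, -0.0, 0.0] tool x yaw 1.671
```

View pics/g11_top.png

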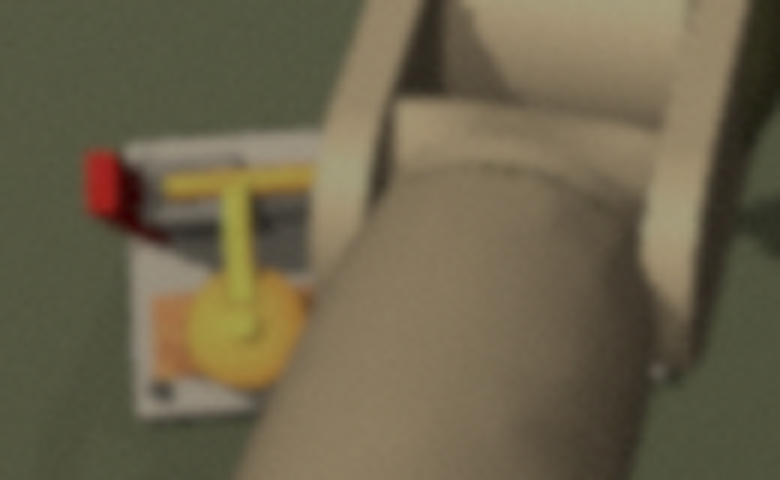

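View pics/g11_side.png

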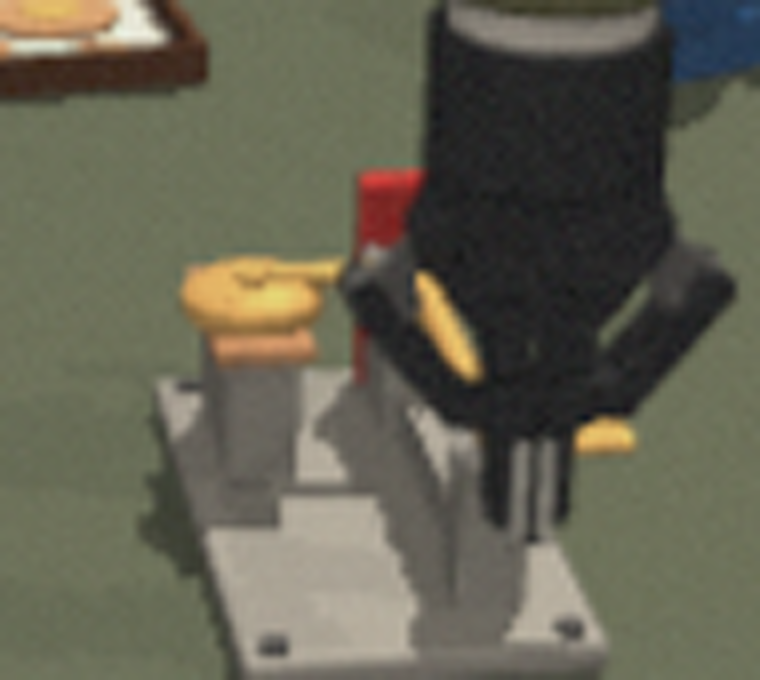

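The tube's cup end has moved from (181,185) to (164,185), so the key is sliding, at about 1.5 N. The gap is about 14 mm.

Call:
move_arm([
  [0, 0, 0, 0.15, 0, 0, 0],
  [0, 0, 0, 0.3, 0, 0, 0],
  [0, 0, 0, 0.45, 0, 0, 0],
  [0, 0, 0, 0.6, 0, 0, 0],
  [0, 0, 0, 0.75, 0, 0, 0],
])

```text
time_s: 11.27
eef_pos: [555.8, 65.7, 61.0]
ee_rot: [-0.001, 0.671, 0.742, -0.001]
force: [-0.3, -2.8, 0.3]
grip_width: 0.001
```

```bash
python3 - <<'E'
from h import *
from rig import ctrl,capture
cmd(kp(JIG,-110,0,61),1.672)
for n,r in(('side',(285,150,95,85)),('top',(160,185,130,80))):
    c=capture(n); sc=8 if n=='side' else 6
    overlay(c,[],r,sc,f'pics/g12_{n}.png')
E
```

```text
t 11.27 pos [555.8  65.7  61. ] F [-0.3 -2.8  0.3] grip 0.001 -> row [-0.003, 0.0, -0.001] [0.84, -0.0, 0.0] tool x yaw 1.671
```

View pics/g12_top.png

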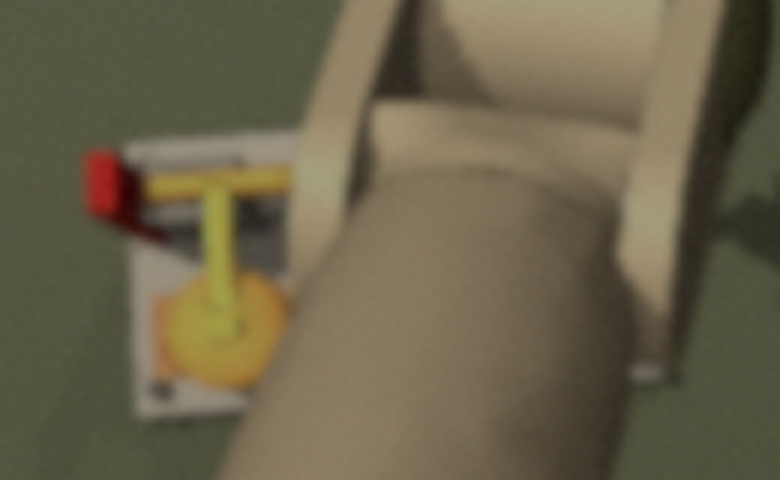

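The cup end is at x=145. The stop face at tube height projects to about x=133, leaving roughly 5 mm. Slowing down.

Call:
move_arm([
  [0, 0, 0, 0.08, 0, 0, 0],
  [0, 0, 0, 0.16, 0, 0, 0],
  [0, 0, 0, 0.24, 0, 0, 0],
  [0, 0, 0, 0.3, 0, 0, 0],
  [0, 0, 0, 0.35, 0, 0, 0],
])

```text
time_s: 11.78
eef_pos: [555.4, 69.4, 61.1]
ee_rot: [-0.001, 0.671, 0.742, -0.001]
force: [-0.0, -2.4, 0.2]
grip_width: -0.002
```

Call:
move_arm([
  [0, 0, 0, 0.04, 0, 0, 0],
  [0, 0, 0, 0.08, 0, 0, 0],
  [0, 0, 0, 0.12, 0, 0, 0],
])

```text
time_s: 12.03
eef_pos: [555.3, 70.6, 61.0]
ee_rot: [-0.001, 0.671, 0.742, -0.001]
force: [-0.1, -1.8, -0.4]
grip_width: -0.006
```

Call:
move_arm([
  [0, 0, 0, 0.04, 0, 0, 0],
  [0, 0, 0, 0.08, 0, 0, 0],
  [0, 0, 0, 0.12, 0, 0, 0],
])

```text
time_s: 12.28
eef_pos: [555.1, 71.8, 61.0]
ee_rot: [-0.001, 0.671, 0.742, -0.001]
force: [-0.7, -1.6, 0.6]
grip_width: -0.004
```

Call:
move_arm([
  [0, 0, 0, 0.04, 0, 0, 0],
  [0, 0, 0, 0.08, 0, 0, 0],
  [0, 0, 0, 0.12, 0, 0, 0],
])

```text
time_s: 12.53
eef_pos: [555.0, 73.1, 61.0]
ee_rot: [-0.001, 0.671, 0.742, -0.001]
force: [0.2, -2.6, 0.3]
grip_width: -0.003
```

```bash
python3 - <<'E'
from h import *
from rig import ctrl,capture
cmd(kp(JIG,-110,0,61),1.672)
for n,r in(('side',(285,150,95,85)),('top',(160,195,80,60))):
    c=capture(n); sc=8
    overlay(c,[],r,sc,f'pics/g13_{n}.png')
E
```

```text
t 12.53 pos [555.   73.1  61. ] F [ 0.2 -2.6  0.3] grip -0.003 -> row [-0.003, -0.0, -0.0] [0.1, -0.0, 0.0] tool x yaw 1.672
```

View pics/g13_top.png

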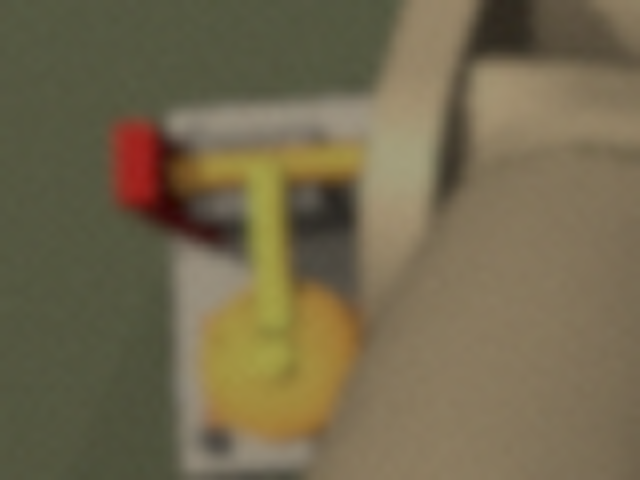

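In the top view the tube end is at (172,170), almost at the red stop, with force still about 2 N. Continuing in small steps.

Call:
move_arm([
  [0, 0, 0, 0.04, 0, 0, 0],
  [0, 0, 0, 0.08, 0, 0, 0],
  [0, 0, 0, 0.1, 0, 0, 0],
])

```text
time_s: 12.88
eef_pos: [554.9, 74.2, 61.0]
ee_rot: [-0.001, 0.671, 0.742, -0.001]
force: [-0.6, -2.9, 0.8]
grip_width: 0.001
```

Call:
move_arm([
  [0, 0, 0, 0.04, 0, 0, 0],
  [0, 0, 0, 0.08, 0, 0, 0],
  [0, 0, 0, 0.1, 0, 0, 0],
])

```text
time_s: 13.13
eef_pos: [554.9, 74.5, 61.0]
ee_rot: [-0.0, 0.671, 0.742, -0.001]
force: [-0.6, -7.5, 0.0]
grip_width: -0.006
```

Call:
move_arm([
  [0, 0, 0, 0.06, 0, 0, 0],
  [0, 0, 0, 0.08, 0, 0, 0],
])

```text
time_s: 13.3
eef_pos: [554.9, 74.5, 61.1]
ee_rot: [0.0, 0.67, 0.742, -0.002]
force: [-0.8, -7.8, -1.1]
grip_width: -0.002
```

Call:
move_arm([
  [0, 0, 0, -0.2, 0, 0, 0],
  [0, 0, 0, -0.6, 0, 0, 0],
  [0, 0, 0, -1.2, 0, 0, 0],
  [0, 0, 0, -2.5, 0, 0, 0],
  [0, 0, 0, -4, 0, 0, 0],
])

```text
time_s: 13.72
eef_pos: [559.0, 34.0, 61.2]
ee_rot: [0.0, 0.67, 0.742, -0.002]
force: [0.2, -0.7, -1.1]
grip_width: 0.001
```

Call:
move_arm([
  [0, 0, 0, -1, 0, -2, 0],
  [0, 0, 0, -2, 0, -4, 0],
  [0, 0, 0, -3, 0, -7, 0],
  [0, 0, 0, -5, 0, -10, 0],
  [0, 0, 0, -8, 0, -12, 0],
])

```text
time_s: 14.13
eef_pos: [567.9, -45.7, 184.4]
ee_rot: [0.001, 0.67, 0.743, -0.001]
force: [0.4, 0.9, -0.2]
grip_width: -0.003
```

Call:
move_arm([
  [0, 0, 0, -3, 0, -2, 0],
  [0, 0, 0, -6, 0, -2, 0],
  [0, 0, 0, -9, 0, -2, 0],
  [0, 0, 0, -12, 0, -2, 0],
  [0, 0, 0, -12, 0, -2, 0],
])

```text
time_s: 14.55
eef_pos: [579.9, -170.8, 204.4]
ee_rot: [0.002, 0.671, 0.741, -0.001]
force: [0.6, -1.1, -0.6]
grip_width: 0.0
```

```bash
python3 - <<'E'
from h import *
from rig import ctrl,capture
cmd(kp(JIG,-110,0,61),1.672)
for n,r in(('side',(285,150,95,85)),('top',(160,185,130,80))):
    c=capture(n); sc=8 if n=='side' else 6
    overlay(c,[],r,sc,f'pics/g14_{n}.png'); overlay(c,[],(0,0,640,480),1,f'pics/g14f_{n}.png')
    overlay(c,[((544,185.5,1.672),keywires(73.5),(255,0,0))],r,sc,f'pics/g14o_{n}.png')
E
```

```text
t 14.55 pos [ 579.9 -170.8  204.4] F [ 0.6 -1.1 -0.6] grip 0.0 -> row [0.0, 0.004, -0.002] [24.67, -0.07, 14.23] tool x yaw 1.67
```

View pics/g14_side.png

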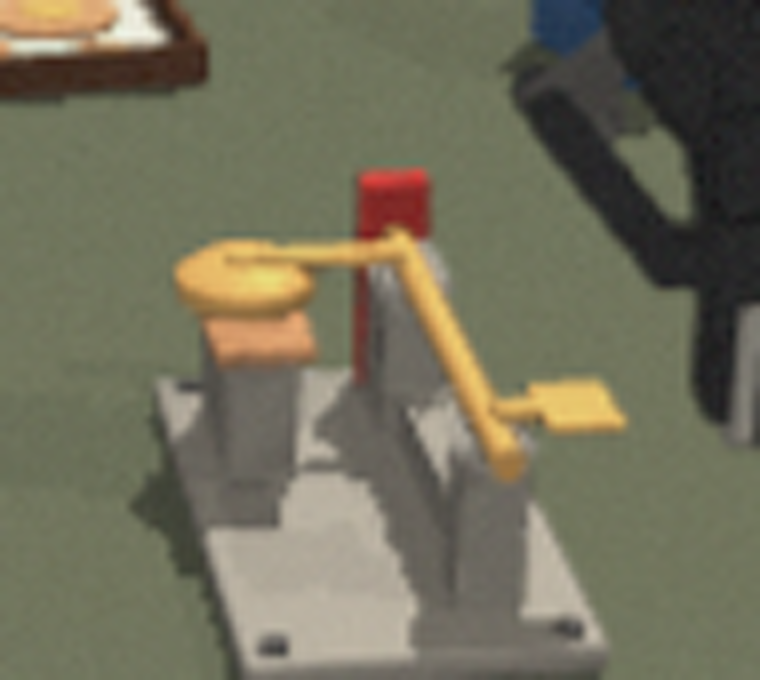

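View pics/g14_top.png

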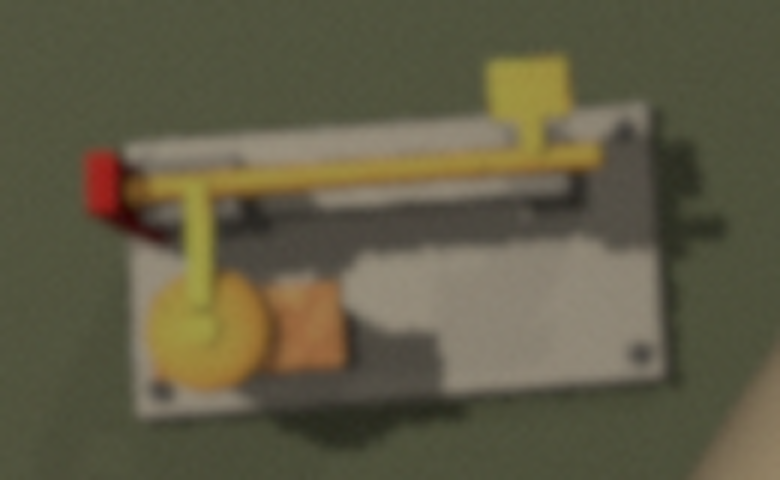

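View pics/g14f_top.png

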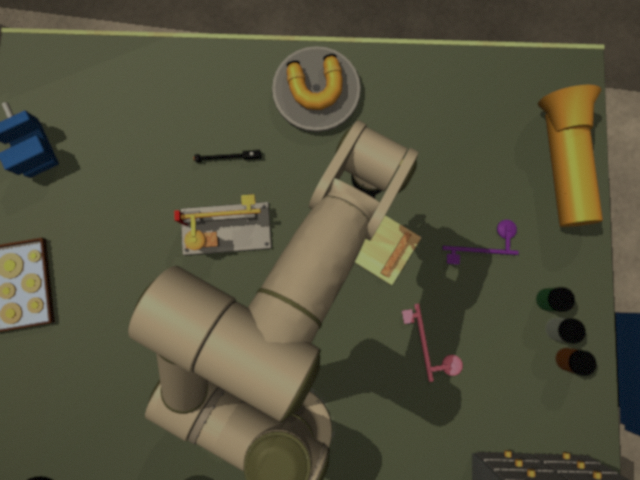

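```bash
python3 - <<'E'
import cv2,numpy as np
a=cv2.imread("pics/side0.png").astype(int);b=cv2.imread("pics/g14f_side.png").astype(int)
for n,(x,y,w,h) in dict(stick=(422,262,30,62),light=(380,192,35,40)).items(): print(n,np.abs(a-b)[y:y+h,x:x+w].mean(),np.abs(a-b)[y:y+h,x:x+w].max())
E
```

```text
stick 9.871505376344086 21
light 9.39952380952381 74
```

View pics/g14f_side.png

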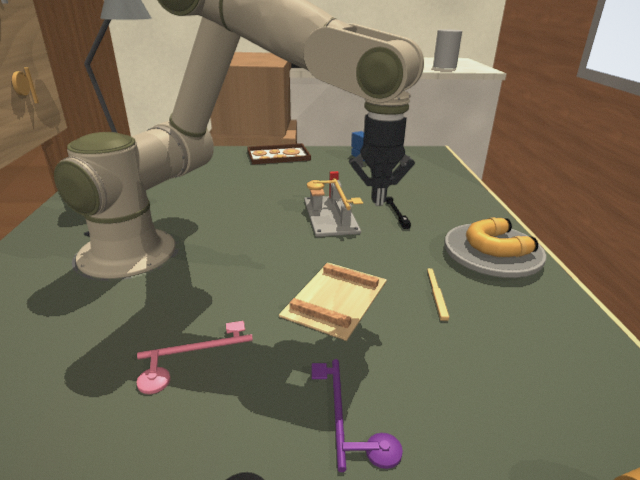

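View pics/g14o_top.png

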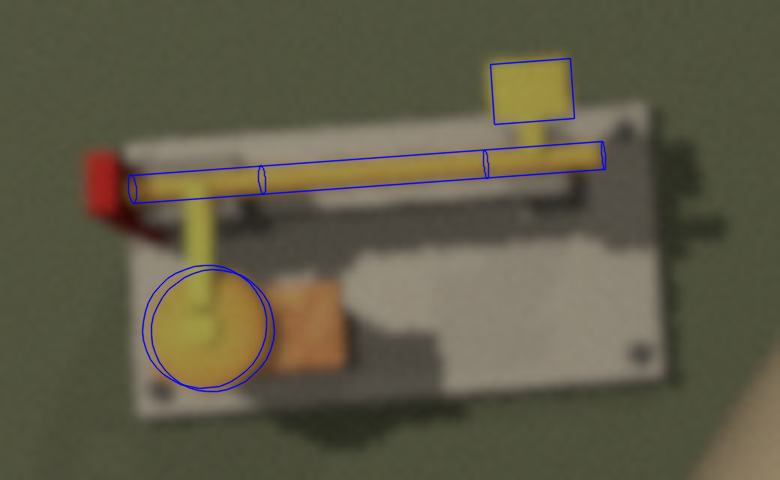

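The key is at the stop and in both saddles, with the cup on the cork. The stick at (437,294) and the light at (398,212) are where they started, and the robot touches nothing. Handing in.

```bash
python3 -c "
from rig import job; print(job.finish_job())"
```

```text
the job is handed in; nothing more can be done
None
```

The key is home in the jig: the tube lies in both V saddles against the red stop, with the cup on the cork rest. I handed the job in at about 14.6 s.

- **Placing:** I gripped the bare tube, carried it level, and lowered it until both saddles took it, at no more than about 13 N. I released it about 20 mm short of the stop, as measured from the top picture.
- **Pushing:** I pushed the plain end with shut fingers at about 2 N. At the stop the motion ended and the force rose to about 7.8 N; then I backed away.
- **Final pictures:** Both views show the key level and the tube in line with the grooves. The arm is clear of everything. The stick and leak light look undisturbed in the side view. In the last top view the arm hides the stick, and the light is where it started.
- **Disagreements:** The two cameras disagreed by 3 to 6 mm on the jig's position. I settled this by comparing the key with the jig in the same pictures, and by letting the V saddles guide the tube, which moved about 1.5 mm sideways as it seated. The stop contact was judged from force and the pictures.
- **Not checked directly:** I saw the cup lying on the cork but did not measure how flat it lies.

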